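Seat a plug-in module with its ejector levers

TASK

Take the loose logger module out of its parking tray, lower it gently upright into the empty bay of the dock until it rests on the bay's spring plungers, and let go of it. Then swing the bay's two end levers inward, one after the other, until you feel their jaws press that end of the module firmly down on its contact block, so that it stays held down on both blocks when you leave the levers. Do not force the module or the levers, and leave everything else alone.

Things in the scene. Friction and masses are not known exactly. Their poses are not given: they have to be found in the camera images.
- module_center (a point): centre of the loose plug-in module: an upright grey cassette 14 mm thick (its x), 80 long (y), 70 tall (z; this point is 35 mm above its underside), 0.35 kg; either way round fits. The lowest 10 mm is a foot of 10 x 78 mm. From each end, 38 mm above the underside, a round steel ear of 10 mm diameter sticks out to 51 mm from the centre. Take it across its thickness near the top.
- tray: black open parking tray in which the module stands: 32 x 102 mm (its x and y), 26 mm high, floor 6 mm thick; origin at the centre of its underside; fixed
- dock: grey dock with two bays side by side, base 136 x 190 mm (its x and y), fixed to the bench, origin at the centre of its underside. The bay on its -x side (32 mm from the origin) is empty; the bay on the +x side holds a fixed module with its levers shut, of the same shape.
- bay_seat (a point): middle of the empty bay at the module's lowest underside level (12 mm above the bench); axes as the dock's: slot along y, z up. Side walls leave 1.2 mm each side of the module's thickness, end blocks 1.5 mm at each end; the walls' flared tops end 49 mm above the bench, the end blocks 40 mm.
- lever_left (a joint): empty bay's lever at its +y end (rad): 0 = upright, positive = swung outward (top toward the dock's +y), up to 0.85. Stiff hinge (0.25 N m), stays where left. Its jaw comes over the ear at 0.45 to 0.35 and then presses it down. Pushed square at the grip, along its arc, it takes 4 N at first and 5 to 8 N on the way down; once that end is home the force climbs: 9 to 13 N is firm, over 20 N is too much.
- lever_right (a joint): the same for the lever at the -y end: 0 = upright and shut, positive = swung outward (top toward the dock's -y)
- lever_left_tip (a point): middle of the round black finger grip at the top of the left lever, 66 mm from the hinge; grip of 10 mm diameter, 16 mm wide along the dock's x; the lever bar is 7 mm thick and 12 mm wide and ends 2 mm beyond this point
- lever_right_tip (a point): the same for the right lever
- lever_left_hinge (a point): hinge axis of the left lever, 67 mm from the bay's middle and 44.5 mm above the bench; the axis lies along the dock's x
- lever_right_hinge (a point): the same for the right lever
- tin_d: small open aluminium tin, 53 mm wide, 40 mm high; bystander; origin under its centre
- dropper: amber dropper bottle, 33 mm wide, 102 mm high; bystander; origin under its centre
- iron_weight: dark iron knob weight, 46 mm wide, 42 mm high; bystander; origin under its centre
- plunger_left_top (a point): top of the steel spring plunger under the module's left ear. The two plungers carry the freely resting module with its underside 20 mm above the bench, clear of the contact blocks; each pushes up with 3 N there and 4 to 6.5 N at home, so that end of the module rises again unless its lever holds it.
- plunger_right_top (a point): the same for the right ear
- contact_left (a point): nominal top of the contact block on which the left end of the module's foot comes home, 36 mm from the bay's middle, 15 mm above the bench. The blocks' true heights are not measured and hidden in the slot: up to 3 mm higher or lower, and up to 2 mm apart. So each lever comes home at its own unknown angle, anywhere from 0.32 to -0.08 rad; only the rising push tells.
- contact_right (a point): the same for the right end
Things that resemble listed ones, but are neither listed nor needed, are in the scene too. Leave any pink look-alike of the part that bears module_center alone.

How it is judged:
By the outcome, as a careful person would: the job done as asked, in the order asked, and still so for the second after the job is handed in, with the robot touching nothing.
It also fails if it takes over 72 s, if anything falls off the work surface, if the arm or the gripper's body presses on something with over 40 N, if the wrist force passes 120 N, or if a joint passes its speed limit or range.

ROBOT

A 6-joint arm with a two-finger parallel gripper is mounted at the origin on a cart in front of the work surface, level with it; the furniture and walls round the work are solid. World frame = base frame: x ahead of the robot, y to its left, z up, the work surface at z = 0. Lengths are in m, angles in rad, forces in N, time in s.
With the tool pointing down it reaches from about 0.275 to 0.975 m from the base axis. Payload 8.4 kg.
Tool frame: the origin (TCP) lies between the finger pads; the fingertips stand 11 mm ahead of it and the grasp point (between the pads) lies 8 mm behind it; z points along the fingers, x is the direction in which the jaws open and shut, and the axes are right-handed (so a half turn about z gives the same grasp; the last joint's range is limited). The gripper opens to 92 mm and grips with 3 to 60 N. Pads are 20 mm wide; open, the fingers measure 128 mm over their backs; the gripper's body (75 mm by 189 mm) begins 69 mm behind the grasp point.
Start: joints at [-0.002, 0.353, 1.633, -0, 1.155, -0.002], TCP at [0.625, -0, 0.204] pointing down, gripper open.
Joint ranges: [-2.63, 2.63], [-0.92, 2.1], [0.06, 2.66], [-1.3, 4.44], [0, 2.69], [-3.02, 3.02]. Speed limits (rad/s): [2.22, 2.22, 2.79, 3.14, 3.14, 3.14].

INTERFACE

Orientations are given as a rotation vector (axis times angle).
In Python, from cell import bot, viewer, ticket gives the robot as it stands. The module is installed in compiled form; this text tells all that it offers.
- The arm moves only by the shell command python3 -m handwheel 'ROWS'. ROWS is a JSON object of lists of equal length, an entry for each row: "xyz": the shift along the tool's x, y, z in m, a list of three; "delta_rot": the turn, a rotation vector about the tool's x, y, z in degrees, a list of three; "fingers": the closure, from -1 (fully open) to 1 (shut). In form: {"xyz": [[x, y, z], ...], "delta_rot": [[wx, wy, wz], ...], "fingers": [fingers, ...]}. A call has 1 to 5 rows; each row shifts and turns the commanded pose from where the row before left it, along the tool's axes as they then stand; what a row does not reach is not made up. A row lasts 1/10 s, in which the tool goes at most 50 mm and 8.59 degrees, less where a joint would pass 70% of its speed; a pose out of reach is approached as far as the arm can. A call with a gripper value outside its range is refused whole. The fingers move at their own pace and stop on an object; the grip force is fixed at half the most. Time passes only in rows, so rows that do not move let the fingers close. It gives the time, the measured TCP pose, the force and the opening at its end, in the units of the state.
- bot.read_state(): the state, without advancing time (a new reading comes with each control period).
- viewer.grab_frame(name): name is "scene" or "side" or "wrist"; returns (picture, depth): 400x640x3 uint8, red, green, blue; 400x640 float32, m along the optical axis (not along the pixel's ray), 0 where there is no reading.
- viewer.camera_model(name): a dict with "K" (3x3 intrinsics, pixels), "D" ([k1, k2, p1, p2, k3] as OpenCV has them; the pictures are not rectified), "world_to_cam" (4x4, takes a point from world to camera coordinates); the wrist camera has in their place "mount" (4x4, takes a point from camera to tool coordinates, whose origin is the TCP and whose axes are the tool frame's). Camera axes: x right, y up, looking along -z (the intrinsics and any distortion apply to the point x, -y, -z); pixel columns grow to the right and rows downward; lengths in m; the calibration is good to about 2 mm. A picture is of the moment at which its call begins: read the wrist's pose just before it. camera_model takes no time and is no camera call.
- ticket.sign_off(): hands the job in, once; it reports no verdict.
The state is a dict: "t": time; "q": joint angles; "qd": joint speeds; "effort": joint torques, N m; "eef_pos": TCP position; "eef_rot": TCP orientation; "wrist_force": force on the tool from outside, world axes, zero at the start; "torque": the same for the moment, N m; "grip_width": finger opening in m.
Only numpy, scipy, OpenCV 4.12 (cv2) and the standard library are available. Lean on these libraries where they do the work, as an engineer would, in place of code of your own. Each camera call takes 0.05 s, during which the arm holds its last target.

## Working session

There is one attempt and no reset: what is moved stays moved. The work goes in short steps, Python scripts to look and compute and a shell command to move; the robot and the scene stay as the last step left them, time stands still between calls to the robot, and variables do not carry over. Pictures are saved under pics/ and viewed, and the job is handed in when it is done.

```bash
mkdir -p pics; ls
cat > h.py <<'E'
import numpy as np, cv2
from cell import bot, viewer, ticket
from scipy.spatial.transform import Rotation as R
def grab(name, fn):
    st=bot.read_state(); im,d=viewer.grab_frame(name); cv2.imwrite('pics/'+fn+'.png',im[:,:,::-1]); np.savez('pics/'+fn+'.npz',d=d,pos=st['eef_pos'],rot=st['eef_rot'],im=im)
    return st,im,d
def cam2world(name,pos=None,rot=None):
    m=viewer.camera_model(name)
    if name=='wrist':
        T=np.eye(4);T[:3,:3]=R.from_rotvec(rot).as_matrix();T[:3,3]=pos
        return T@np.array(m['mount'])
    return np.linalg.inv(np.array(m['world_to_cam']))
def px2w(name,fn,uv,depth=None,z=None):
    f=np.load('pics/'+fn+'.npz');m=viewer.camera_model(name);T=cam2world(name,f['pos'],f['rot'])
    uv=np.array(uv,float).reshape(-1,1,2)
    n=cv2.undistortPoints(uv,np.array(m['K']),np.array(m['D'],float)).reshape(-1,2)
    out=[]
    for (a,b),(u,v) in zip(n,uv.reshape(-1,2)):
        dr=np.array([a,-b,-1.]);
        if z is not None:
            w=T[:3,:3]@dr; s=(z-T[2,3])/w[2]
        else:
            s=f['d'][int(round(v)),int(round(u))] if depth is None else depth
        out.append(T[:3,:3]@(dr*s)+T[:3,3])
    return np.array(out)
def w2px(name,fn,P):
    f=np.load('pics/'+fn+'.npz');m=viewer.camera_model(name);T=np.linalg.inv(cam2world(name,f['pos'],f['rot']))
    P=np.array(P,float).reshape(-1,3);c=P@T[:3,:3].T+T[:3,3]
    c=c*[1,-1,-1]
    return cv2.projectPoints(c,np.zeros(3),np.zeros(3),np.array(m['K']),np.array(m['D'],float))[0].reshape(-1,2)
def cloud(name,fn):
    f=np.load('pics/'+fn+'.npz');m=viewer.camera_model(name);T=cam2world(name,f['pos'],f['rot'])
    d=f['d'];h,w=d.shape;u,v=np.meshgrid(np.arange(w),np.arange(h))
    n=cv2.undistortPoints(np.stack([u,v],-1).reshape(-1,1,2).astype(float),np.array(m['K']),np.array(m['D'],float)).reshape(h,w,2)
    c=np.stack([n[...,0]*d,-n[...,1]*d,-d],-1)
    W=c@T[:3,:3].T+T[:3,3]; W[d<=0]=np.nan
    return W,f['im']
E
python3 - <<'E'
from h import *
for n in ['scene','side','wrist']:
    st,im,d=grab(n,n+'0')
print(st)
for n in ['scene','side','wrist']:
    print(viewer.camera_model(n))
E
```

```text
pics
{'t': 0.1, 'q': array([-2.39611031e-03,  3.53608833e-01,  1.63405866e+00, -2.47112081e-06,
        1.15517156e+00, -2.37732897e-03]), 'qd': array([-4.21692680e-04, -9.67146640e-04, -3.50378749e-03,  3.93052437e-05,
       -4.94031094e-04, -2.39959629e-03]), 'effort': array([-8.71753400e-04, -5.94903338e+01, -3.34933627e+01,  6.98069832e-02,
        1.83198228e-02, -2.35421521e-05]), 'eef_pos': array([6.24547284e-01, 2.68123311e-06, 2.03520533e-01]), 'eef_rot': array([-3.14159133e+00,  2.79321868e-05,  1.95783640e-03]), 'wrist_force': array([-0.31181639, -0.80117605,  0.0753953 ]), 'torque': array([0.04245202, 0.07785289, 0.01256597]), 'grip_width': 0.0919066595887559}
{'K': array([[362.43082637,   0.        , 323.01622902],
       [  0.        , 362.43082637, 198.96125542],
       [  0.        ,   0.        ,   1.        ]]), 'D': array([0.00835258, 0.        , 0.        , 0.        , 0.        ]), 'world_to_cam': array([[-0.89737476, -0.44117025,  0.00934576,  0.5041655 ],
       [ 0.25786262, -0.50709067,  0.82241469, -0.22714638],
       [-0.35808575,  0.74042411,  0.56881169
[... 567 characters left out ...]
     -1.42937351e+00],
       [ 0.00000000e+00,  0.00000000e+00,  0.00000000e+00,
         1.00000000e+00]])}
{'K': array([[355.04759994,   0.        , 321.53495219],
       [  0.        , 355.04759994, 195.87930874],
       [  0.        ,   0.        ,   1.        ]]), 'D': array([-0.07147383,  0.        ,  0.        ,  0.        ,  0.        ]), 'mount': array([[ 9.99999779e-01, -6.15180846e-04,  2.52932812e-04,
         2.83130115e-05],
       [-5.32669955e-04, -9.68406607e-01, -2.49375942e-01,
        -7.06643083e-02],
       [ 3.98353109e-04,  2.49375752e-01, -9.68406720e-01,
        -1.80504379e-01],
       [ 0.00000000e+00,  0.00000000e+00,  0.00000000e+00,
         1.00000000e+00]])}
```

View pics/scene0.png

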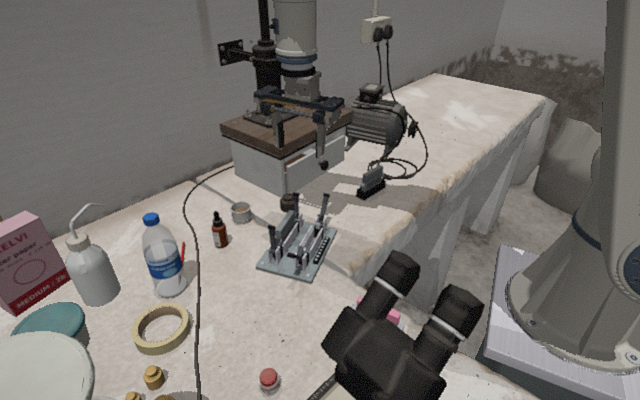

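View pics/side0.png

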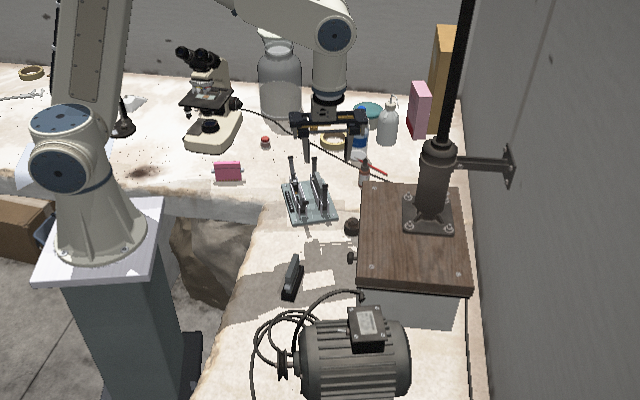

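View pics/wrist0.png

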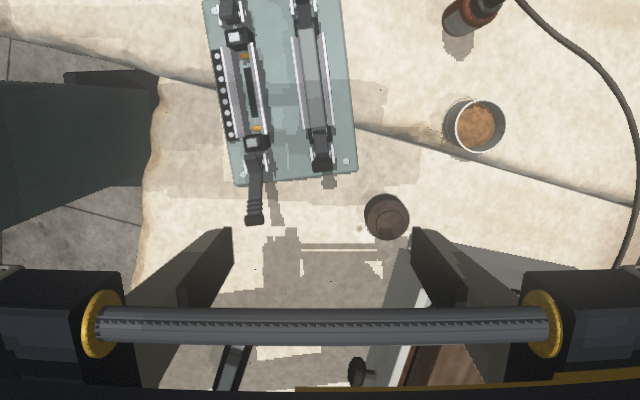

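The dock is below the camera, near x 0.6, y 0.15. Its empty bay is on the world -x side. The grey module stands in the black tray at side pixel (292,277), on the -y side, and the pink decoy is at (228,172). Next I'll measure these with depth.

Run:
```python
from h import *
for n,uv in [('side',[(292,277),(228,172),(352,226),(352,258),(310,200)]),('scene',[(373,180),(297,250)]),('wrist',[(205,5),(345,5),(355,170),(237,183),(255,215),(320,165),(250,130),(387,217),(473,125)])]:
    print(n,px2w(n,n+'0',uv).round(3))
W,im=cloud('side','side0')
m=(W[...,0]>.4)&(W[...,0]<.72)&(W[...,1]<0.0)&(W[...,1]>-.35)&(W[...,2]>.02)&(W[...,2]<.12)
vs,us=np.nonzero(m);print(us.min(),us.max(),vs.min(),vs.max())
def crop(src,box,k,fn):
    u0,v0,u1,v1=box;i=cv2.imread('pics/'+src+'.png')[v0:v1,u0:u1];cv2.imwrite('pics/'+fn+'.png',cv2.resize(i,None,fx=k,fy=k,interpolation=cv2.INTER_CUBIC))
crop('side0',(260,140,360,320),4,'c1'.replace('c1','side_c')) if 0 else crop('side0',(250,150,400,310),3.5,'side_c')
crop('scene0',(240,150,400,290),4,'scene_c')
crop('wrist0',(190,0,370,230),2.6,'wrist_c')
```

```text
side [[ 0.517 -0.254  0.056]
 [ 0.349  0.207  0.039]
 [ 0.694 -0.06   0.03 ]
 [ 0.667 -0.22   0.073]
 [ 0.592  0.084  0.011]]
scene [[ 0.511 -0.225  0.044]
 [ 0.579  0.104  0.013]]
wrist [[ 0.51   0.167  0.011]
 [ 0.648  0.169 -0.001]
 [ 0.66   0.003  0.009]
 [ 0.533 -0.011  0.01 ]
 [ 0.568 -0.019  0.099]
 [ 0.623  0.026  0.115]
 [ 0.55   0.045  0.012]
 [ 0.691 -0.04   0.041]
 [ 0.776  0.052  0.027]]
281 361 201 306
```

View pics/side_c.png

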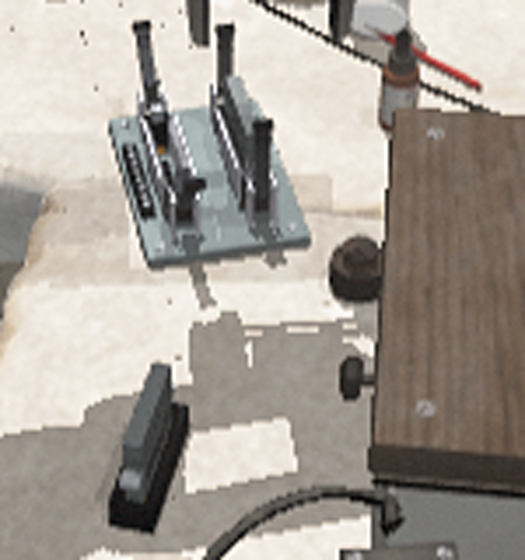

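View pics/scene_c.png

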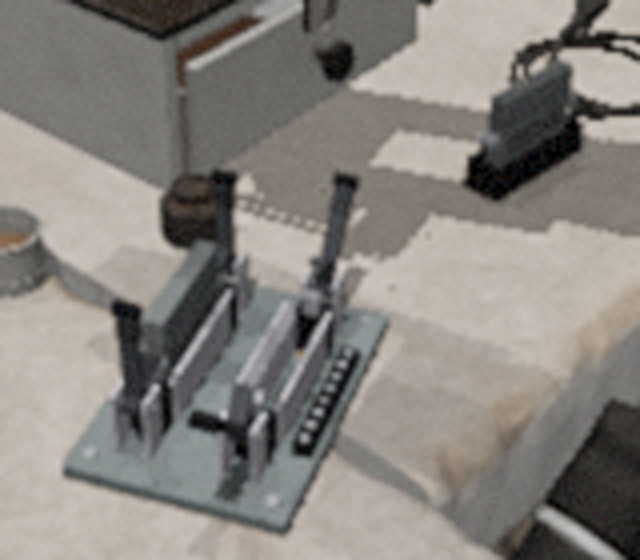

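View pics/wrist_c.png

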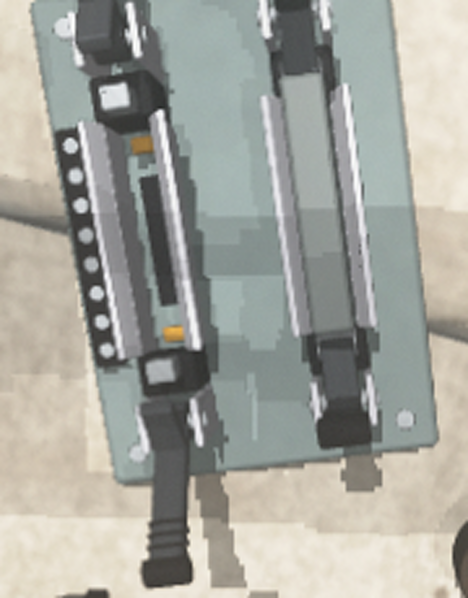

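```bash
python3 -m handwheel '{"xyz":[[-0.02,-0.04,0],[-0.02,-0.04,0],[0,-0.02,0],[0,0,0],[0,0,0]],"delta_rot":[[0,0,0],[0,0,0],[0,0,0],[0,0,0],[0,0,0]],"fingers":[-1,-1,-1,-1,-1]}'
python3 - <<'E'
from h import *
st,im,d=grab('wrist','wrist1'); print(st['wrist_force'],st['eef_pos'],st['qd'].round(3))
i=im[:,:,::-1]; cv2.imwrite('pics/wrist1b.png',cv2.resize(i,(800,500),interpolation=cv2.INTER_CUBIC))
E
```

```text
t: 0.65
eef_pos: [0.585, 0.0999, 0.2041]
eef_rot: [3.141, 0.002, -0.0]
wrist_force: [-0.2, -0.3, -1.0]
grip_width: 0.0916
[-0.15790643 -0.28250668 -0.99333221] [0.5850214  0.09993261 0.20409035] [-0.023  0.003 -0.002 -0.002  0.    -0.002]
```

View pics/wrist1b.png

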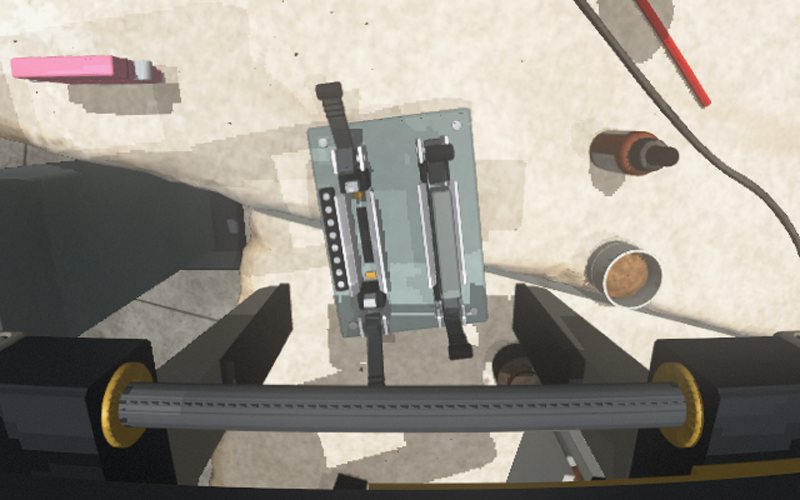

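The wrist view shows the whole dock, with the base corners near (308,128), (470,108), (487,322) and (342,337). Both levers of the left bay are swung out. I'll fit the dock pose from the cloud.

Run:
```python
from h import *
for fn in ['wrist0','wrist1']:
    W,im=cloud('wrist',fn)
    z=W[...,2];box=(W[...,0]>.47)&(W[...,0]<.7)&(W[...,1]>-.05)&(W[...,1]<.26)
    hsv=cv2.cvtColor(im,cv2.COLOR_RGB2HSV)
    m=box&(abs(z-.01)<.006)&(hsv[...,0]>75)&(hsv[...,0]<110)&(hsv[...,1]>20)
    print(fn,m.sum(),np.nanmedian(z[m]), np.percentile(z[box&(z<.006)],[10,50,90]))
    P=W[m][:,:2]
    # keep largest component
    n,l,s,c=cv2.connectedComponentsWithStats(cv2.morphologyEx(m.astype(np.uint8),cv2.MORPH_CLOSE,np.ones((5,5))))
    k=1+s[1:,4].argmax();mm=m&(l==k);P=W[mm][:,:2]
    r=cv2.minAreaRect((P*1000).astype(np.float32));print(r, cv2.boxPoints(r).round(1).tolist())
```

```text
wrist0 6423 0.011575550930079337 [-0.00168225 -0.00036866  0.00071789]
((585.7471313476562, 84.99462127685547), (51.17102813720703, 181.84762573242188), 8.065950393676758) [[547.7000122070312, 171.39999389648438], [573.2000122070312, -8.600000381469727], [623.7999877929688, -1.399999976158142], [598.2999877929688, 178.60000610351562]]
wrist1 3573 0.011398043439480365 [-0.00136477 -0.00020509  0.00086293]
((587.3637084960938, 79.82093048095703), (46.878578186035156, 170.14175415039062), 8.15512466430664) [[552.0999755859375, 160.6999969482422], [576.2000122070312, -7.699999809265137], [622.5999755859375, -1.100000023841858], [598.5, 167.39999389648438]]
```

Run:
```python
import cv2
i=cv2.imread('pics/wrist1.png')[60:320,230:400]
cv2.imwrite('pics/w1a.png',cv2.resize(i[:150],None,fx=4,fy=4,interpolation=cv2.INTER_CUBIC))
cv2.imwrite('pics/w1c.png',cv2.resize(i[110:],None,fx=4,fy=4,interpolation=cv2.INTER_CUBIC))
```

```text
(no output)
```

View pics/w1a.png

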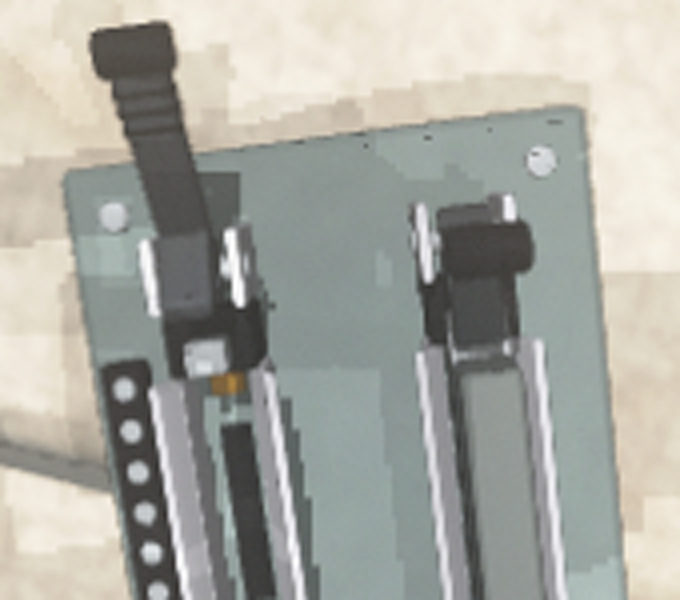

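View pics/w1c.png

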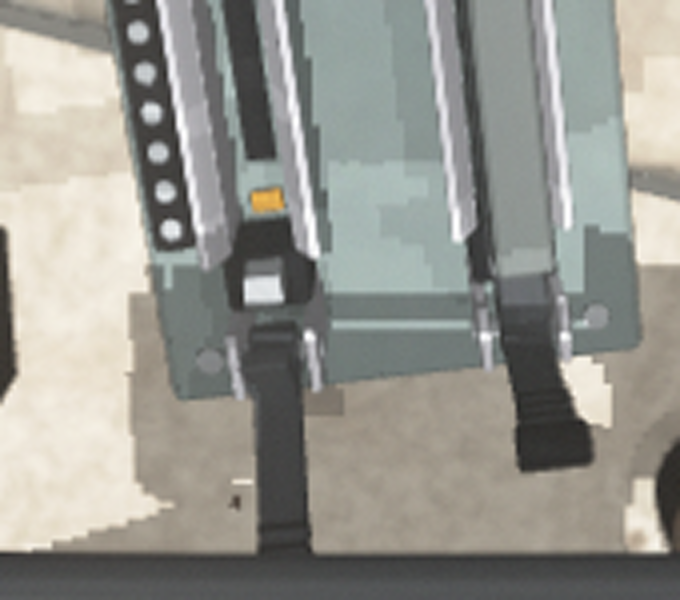

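Run:
```python
from h import *
c=np.array([(65,170),(585,105),(640,347),(178,400)],float);c=(c+.5)/4-.5+[[230,60],[230,60],[230,170],[230,170]]
for z in [.008,.01,.012]:
    P=px2w('wrist','wrist1',c,z=z)[:,:2]
    print(z,np.linalg.norm(P-np.roll(P,-1,0),axis=1))
    M=np.array([(-.068,.095),(.068,.095),(.068,-.095),(-.068,-.095)])
    Pm=P.mean(0);H=M.T@(P-Pm);a=np.arctan2(H[0,1]-H[1,0],H[0,0]+H[1,1]);
    Rm=np.array([[np.cos(a),-np.sin(a)],[np.sin(a),np.cos(a)]]);print(Pm,np.degrees(a),(P-Pm-M@Rm.T)*1000)
# wall tops of empty bay and cloud of features in dock frame
dock=Pm
W,im=cloud('wrist','wrist1')
L=(W[...,:2]-Pm)@Rm
for lo,hi in [(.045,.053),(.036,.044),(.075,.09)]:
    m=(abs(L[...,0]+.032)<.03)&(abs(L[...,1])<.09)&(W[...,2]>lo)&(W[...,2]<hi)
    print(lo,m.sum());
    if m.sum():print(np.histogram(L[...,0][m]*1000,bins=np.arange(-60,0,3)))
m=(abs(L[...,0]-.032)<.03)&(abs(L[...,1])<.036)&(W[...,2]>.072)
print('held top',m.sum(),np.median(W[...,2][m]),np.percentile(L[...,0][m],[2,50,98]),)
```

```text
0.008 [0.13472818 0.18946002 0.13455509 0.19004749]
[0.58510494 0.08746591] 7.060125239879332 [[ 0.64968472  0.07849946]
 [-0.58291586 -0.31837942]
 [-0.77179369  0.20237344]
 [ 0.70502483  0.03750652]]
0.01 [0.13401262 0.18845376 0.13384044 0.18903811]
[0.58510423 0.08790786] 7.0601252398793255 [[ 1.06667285 -0.37826414]
 [-0.87622608 -0.8618163 ]
 [-1.18813327  0.65764527]
 [ 0.99768651  0.58243517]]
0.012 [0.13329705 0.1874475  0.13312579 0.18802873]
[0.58510351 0.08834981] 7.06012523987934 [[ 1.48366097 -0.83502774]
 [-1.16953631 -1.40525318]
 [-1.60447286  1.11291711]
 [ 1.29034819  1.12736381]]
0.045 1236
(array([  0,   0,   0,  11, 258, 197,  40,  35,  53,  52,  93,  41, 139,
       253,  64,   0,   0,   0,   0]), array([-60, -57, -54, -51, -48, -45, -42, -39, -36, -33, -30, -27, -24,
       -21, -18, -15, -12,  -9,  -6,  -3]))
0.036 887
(array([  0,   0,   0,   0,   0, 159, 239,  35,  29,  31,  65, 126, 200,
         3,   0,   0,   0,   0,   0]), array([-60, -57, -54, -51, -48, -45, -42, -39, -36, -33, -30, -27, -24,
       -21, -18, -15, -12,  -9,  -6,  -3]))
0.075 26
(array([ 0,  0,  0,  0,  0,  0,  0,  6,  3, 10,  7,  0,  0,  0,  0,  0,  0,
        0,  0]), array([-60, -57, -54, -51, -48, -45, -42, -39, -36, -33, -30, -27, -24,
       -21, -18, -15, -12,  -9,  -6,  -3]))
held top 25874 0.3197704950836757 [0.00580966 0.0480223  0.06098201]
```

Run:
```python
from h import *
W,im=cloud('side','side0')
for n,uv in [('boxtopL',(365,185)),('boxfrontL',(362,283)),('motor',(300,330)),('motortop',(365,320)),('cable',(330,292)),('pole',(425,170)),('polebkt',(500,165))]:
    print(n,W[uv[1],uv[0]].round(3))
# everything high near tray approach
for x0 in np.arange(.36,.70,.04):
    print(round(x0,2),[ (round(float(np.nanmax(W[...,2][s])),2) if s.any() else '-') for y0 in np.arange(-.5,.0,.05) for s in [((W[...,0]>=x0)&(W[...,0]<x0+.04)&(W[...,1]>=y0)&(W[...,1]<y0+.05))]])
m=(W[...,0]>.45)&(W[...,0]<.58)&(W[...,1]<-.15)&(W[...,1]>-.32)&(W[...,2]>.05)&(W[...,2]<.1)
P=(W[m][:,:2]*1000).astype(np.float32);print(m.sum(),cv2.minAreaRect(P),P.mean(0))
```

```text
boxtopL [ 0.717 -0.074  0.183]
boxfrontL [ 0.658 -0.382  0.167]
motor [ 0.527 -0.366 -0.001]
motortop [ 0.638 -0.513  0.217]
cable [ 0.586 -0.417  0.188]
pole [ 0.807 -0.232  0.34 ]
polebkt [ 0.963 -0.244  0.352]
0.36 [0.0, 0.0, 0.0, 0.0, 0.0, 0.0, 0.0, -0.0, -0.02, 0.64]
0.4 [0.01, 0.01, 0.01, 0.0, 0.0, 0.0, 0.01, 0.0, 0.65, 0.65]
0.44 [0.12, 0.01, 0.01, 0.01, 0.0, 0.0, 0.0, 0.0, 0.65, 0.0]
0.48 [0.16, 0.01, 0.0, 0.01, 0.08, 0.08, 0.0, 0.0, 0.65, 0.0]
0.52 [0.18, 0.19, 0.01, 0.01, 0.03, 0.08, 0.08, 0.01, 0.65, 0.35]
0.56 [0.18, 0.19, 0.01, 0.01, 0.0, 0.0, 0.0, 0.01, 0.65, 0.64]
0.6 [0.22, 0.19, '-', 0.01, 0.0, 0.0, 0.0, 0.0, 0.64, 0.64]
0.64 [0.22, 0.19, 0.19, 0.19, 0.19, 0.19, 0.07, 0.0, 0.62, 0.62]
0.68 [0.18, '-', 0.19, 0.19, 0.19, 0.19, 0.19, 0.19, 0.19, 0.35]
243 ((516.4826049804688, -237.18341064453125), (94.15206909179688, 14.933541297912598), 70.95267486572266) [ 517.2214  -239.93005]
```

```bash
python3 -m handwheel '{"xyz":[[-0.01,0.045,0],[-0.01,0.045,0],[-0.01,0.045,0],[-0.01,0.045,0],[-0.01,0.045,0]],"delta_rot":[[0,0,0],[0,0,0],[0,0,0],[0,0,0],[0,0,0]],"fingers":[-1,-1,-1,-1,-1]}'
python3 -m handwheel '{"xyz":[[-0.01,0.045,0],[-0.008,0.045,0],[0,0,0],[0,0,0],[0,0,0]],"delta_rot":[[0,0,0],[0,0,6.5],[0,0,6.5],[0,0,6],[0,0,0]],"fingers":[-1,-1,-1,-1,-1]}'
python3 -m handwheel '{"xyz":[[0,0,0]],"delta_rot":[[0,0,0]],"fingers":[-1]}'
python3 - <<'E'
from h import *
st,im,d=grab('wrist','wrist2'); print(st['wrist_force'],st['eef_pos'],st['eef_rot'],st['q'])
i=im[:,:,::-1]; cv2.imwrite('pics/wrist2b.png',cv2.resize(i[:300,150:500],None,fx=2,fy=2,interpolation=cv2.INTER_CUBIC))
E
```

```text
t: 1.2
eef_pos: [0.5342, -0.128, 0.2042]
eef_rot: [3.141, -0.002, 0.0]
wrist_force: [1.2, -0.5, -0.1]
grip_width: 0.0918
t: 1.7
eef_pos: [0.5164, -0.2167, 0.204]
eef_rot: [3.097, -0.525, -0.0]
wrist_force: [0.8, -1.1, 0.1]
grip_width: 0.092
t: 1.8
eef_pos: [0.5167, -0.2158, 0.2041]
eef_rot: [3.099, -0.515, -0.0]
wrist_force: [0.3, 0.3, 0.5]
grip_width: 0.0919
[0.26359008 0.34012248 0.49106284] [ 0.51666652 -0.21580017  0.20409096] [ 3.09892880e+00 -5.15365890e-01 -3.50293101e-04] [-3.98231586e-01  2.52559148e-01  1.77422773e+00 -1.68255924e-04
  1.11499909e+00 -6.85648985e-02]
```

View pics/wrist2b.png

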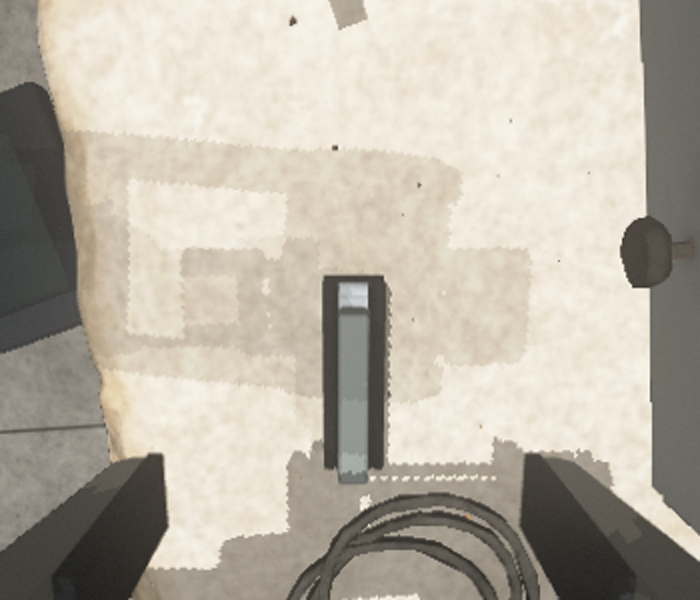

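Run:
```python
from h import *
W,im=cloud('wrist','wrist2')
f=np.load('pics/wrist2.npz');pos=f['pos'];Rt=R.from_rotvec(f['rot']).as_matrix()
L=(W-pos)@Rt  # tool coords
z=W[...,2]
m=(abs(L[...,0])<.05)&(abs(L[...,1])<.09)&(z>.06)&(z<.09)
v,u=np.nonzero(m);print(u.min(),u.max(),v.min(),v.max(),np.median(z[m]))
P=L[m];print(np.percentile(P[:,0],[1,50,99]),np.percentile(P[:,1],[1,50,99]))
print(cv2.minAreaRect((P[:,:2]*1000).astype(np.float32)))
for r in range(v.min()-4,v.max()+3,8):
    s=u[v==r]; print(r,(s.min(),s.max()) if len(s) else None,[round(float(x),4) for x in z[r,322:331:4]], im[r,326], L[r,326].round(4))
m2=(abs(L[...,0])<.03)&(abs(L[...,1])<.09)&(z>.018)&(z<.034)
P=L[m2];print('tray',m2.sum(),cv2.minAreaRect((P[:,:2]*1000).astype(np.float32)),np.percentile(P[:,:2],[1,99],axis=0))
```

```text
319 334 154 241 0.07566033268155375
[-0.00262955  0.00378406  0.01085012] [-0.02657341  0.0098383   0.05191133]
((4.229209899902344, 12.913627624511719), (13.740351676940918, 79.53229522705078), 0.0071681044064462185)
150 None [0.0491, 0.049, 0.0471] [204 207 208] [ 0.0039 -0.029   0.1551]
158 (np.int64(319), np.int64(334)) [0.075, 0.0756, 0.0757] [131 133 129] [ 0.0036 -0.0253  0.1285]
166 (np.int64(319), np.int64(334)) [0.0771, 0.0747, 0.0761] [139 143 140] [ 0.0036 -0.018   0.1294]
174 (np.int64(319), np.int64(334)) [0.0759, 0.0756, 0.0774] [140 143 140] [ 0.0036 -0.011   0.1285]
182 (np.int64(319), np.int64(334)) [0.0765, 0.0755, 0.0757] [140 143 139] [ 0.0037 -0.0037  0.1286]
190 (np.int64(319), np.int64(334)) [0.0767, 0.0747, 0.0754] [138 142 137] [0.0037 0.0038 0.1294]
198 (np.int64(319), np.int64(333)) [0.0759, 0.0745, 0.0764] [136 141 136] [0.0037 0.0113 0.1296]
206 (np.int64(319), np.int64(333)) [0.0768, 0.0749, 0.0754] [147 150 148] [0.0038 0.0186 0.1292]
214 (np.int64(319), np.int64(333)) [0.0763, 0.076, 0.0758] [147 151 147] [0.0038 0.0259 0.1281]
222 (np.int64(319), np.int64(333)) [0.0768, 0.0769, 0.0758] [147 150 146] [0.0038 0.0333 0.1272]
230 (np.int64(319), np.int64(333)) [0.0752, 0.0763, 0.0755] [167 171 167] [0.0038 0.0412 0.1278]
238 (np.int64(319), np.int64(333)) [0.076, 0.0756, 0.0763] [116 117 114] [0.0039 0.0493 0.1285]
tray 1183 ((4.714687347412109, 13.76773452758789), (32.05678176879883, 101.83091735839844), 0.09806216508150101) [[-0.01118889 -0.03705874]
 [ 0.02058648  0.06287146]]
```

```bash
python3 -m handwheel '{"xyz":[[0.004,0.013,0],[0,0,0.045],[0,0,0.045],[0,0,0.035],[0,0,0.015]],"delta_rot":[[0,0,0],[0,0,0],[0,0,0],[0,0,0],[0,0,0]],"fingers":[-1,-1,-1,-1,-0.5]}'
python3 -m handwheel '{"xyz":[[0,0,0.009],[0,0,0],[0,0,0],[0,0,0],[0,0,0]],"delta_rot":[[0,0,0],[0,0,0],[0,0,0],[0,0,0],[0,0,0]],"fingers":[-0.3,-0.2,0,0.2,0.4]}'
python3 -m handwheel '{"xyz":[[0,0,0],[0,0,0],[0,0,0],[0,0,0],[0,0,0]],"delta_rot":[[0,0,0],[0,0,0],[0,0,0],[0,0,0],[0,0,0]],"fingers":[0.55,0.65,0.75,1,1]}'
python3 - <<'E'
from h import *
st,im,d=grab('wrist','wrist3'); print(st['t'],st['wrist_force'],st['eef_pos'],st['grip_width'])
E
```

```text
t: 2.35
eef_pos: [0.5146, -0.2283, 0.0608]
eef_rot: [-3.098, 0.515, 0.007]
wrist_force: [0.1, 0.9, 0.6]
grip_width: 0.086
t: 2.85
eef_pos: [0.5173, -0.2289, 0.0563]
eef_rot: [3.098, -0.518, 0.003]
wrist_force: [-0.2, 0.7, 0.0]
grip_width: 0.0466
t: 3.35
eef_pos: [0.5166, -0.2286, 0.0552]
eef_rot: [3.098, -0.519, 0.0]
wrist_force: [0.6, 0.2, 0.2]
grip_width: 0.0135
3.35 [0.64788959 0.19819746 0.20743568] [ 0.51663649 -0.22861954  0.0552484 ] 0.013530656447248844
```

View pics/wrist3.png

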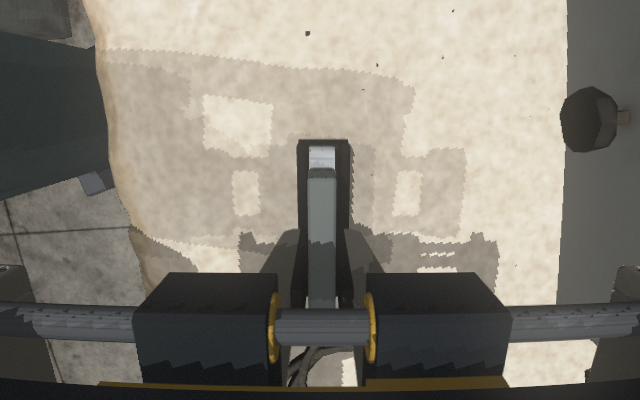

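The module is gripped: opening is 13.5 mm and its top is at (322,170-300). I'll lift it, then measure the held module in the tool frame.

```bash
python3 -m handwheel '{"xyz":[[0,0,-0.01],[0,0,-0.02],[0,0,-0.04],[0,0,-0.04],[0,0,-0.02]],"delta_rot":[[0,0,0],[0,0,0],[0,0,0],[0,0,0],[0,0,0]],"fingers":[1,1,1,1,1]}'
python3 -m handwheel '{"xyz":[[0,0,0],[0,0,0],[0,0,0]],"delta_rot":[[0,0,0],[0,0,0],[0,0,0]],"fingers":[1,1,1]}'
python3 - <<'E'
from h import *
st,im,d=grab('wrist','wrist4'); print(st['t'],st['wrist_force'],st['torque'],st['eef_pos'],st['grip_width'])
for fn in ['wrist3','wrist4']:
    W,im=cloud('wrist',fn)
    f=np.load('pics/%s.npz'%fn);pos=f['pos'];Rt=R.from_rotvec(f['rot']).as_matrix()
    L=(W-pos)@Rt
    m=(abs(L[...,0])<.015)&(L[...,1]<-.01)&(L[...,1]>-.06)&(abs(L[...,2]+.021)<.01)
    P=L[m];print(fn,m.sum(),np.median(P[:,2]),np.percentile(P[:,:2],[0.5,50,99.5],axis=0).round(4),cv2.minAreaRect((P[:,:2]*1000).astype(np.float32)))
    # slope z vs y, 
    print(np.polyfit(P[:,1],P[:,2],1), np.polyfit(P[:,0],P[:,2],1))
    v,u=np.nonzero(m);print([(r,u[v==r].min(),u[v==r].max()) for r in range(v.min(),v.max(),6)])
E
```

```text
t: 3.9
eef_pos: [0.5175, -0.229, 0.1888]
eef_rot: [3.098, -0.518, 0.005]
wrist_force: [0.5, 1.0, -4.5]
grip_width: 0.0138
t: 4.2
eef_pos: [0.5153, -0.228, 0.1834]
eef_rot: [-3.098, 0.518, 0.005]
wrist_force: [-0.5, -0.2, -4.4]
grip_width: 0.0136
4.2 [-0.51545724 -0.19652455 -4.42057522] [ 0.03089937  0.02141089 -0.0141968 ] [ 0.5152602  -0.22802024  0.18335606] 0.013551894295286363
wrist3 2251 -0.020521061638079065 [[-0.0143 -0.0385]
 [-0.     -0.0221]
 [ 0.0145 -0.01  ]] ((0.00250244140625, -24.373512268066406), (28.738096237182617, 29.972116470336914), 89.97953796386719)
[-0.08535409 -0.02249951] [-0.00807052 -0.02057847]
[(173, np.int64(312), np.int64(332)), (179, np.int64(307), np.int64(336)), (185, np.int64(307), np.int64(336)), (191, np.int64(307), np.int64(336)), (197, np.int64(307), np.int64(336)), (203, np.int64(307), np.int64(336)), (209, np.int64(307), np.int64(336)), (215, np.int64(307), np.int64(336)), (221, np.int64(307), np.int64(335)), (227, np.int64(301), np.int64(342)), (233, np.int64(292), np.int64(352)), (239, np.int64(290), np.int64(354))]
wrist4 2251 -0.020544262117660538 [[-0.0145 -0.0386]
 [-0.0005 -0.0219]
 [ 0.0145 -0.01  ]] ((0.02995586395263672, -24.31329917907715), (29.9053955078125, 28.615161895751953), 0.012411407195031643)
[-0.08310254 -0.02244349] [-0.00250159 -0.02057861]
[(173, np.int64(312), np.int64(330)), (179, np.int64(307), np.int64(336)), (185, np.int64(307), np.int64(336)), (191, np.int64(307), np.int64(336)), (197, np.int64(307), np.int64(336)), (203, np.int64(307), np.int64(336)), (209, np.int64(307), np.int64(336)), (215, np.int64(307), np.int64(336)), (221, np.int64(307), np.int64(336)), (227, np.int64(301), np.int64(340)), (233, np.int64(293), np.int64(351)), (239, np.int64(290), np.int64(354))]
```

View pics/wrist4.png

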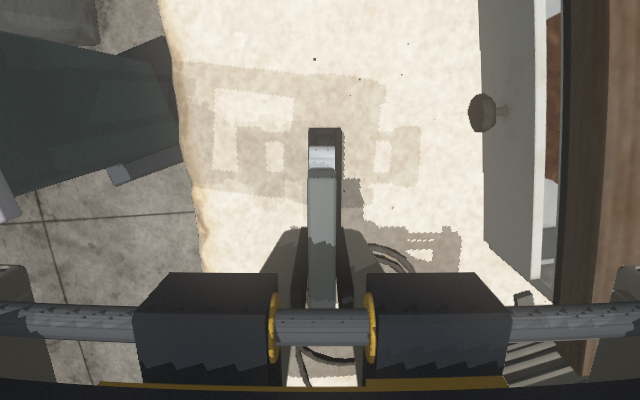

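Run:
```python
from h import *
for fn in ['wrist3','wrist4']:
    f=np.load('pics/%s.npz'%fn);im=f['im'];pos=f['pos'];Rt=R.from_rotvec(f['rot']).as_matrix()
    print([tuple(im[r,322]) for r in range(168,184)])
    m=viewer.camera_model('wrist');T=np.array(m['mount'])
    for uv in [(306.5,200),(336.5,200),(321.5,170),(321.5,174),(321.5,178)]:
        n=cv2.undistortPoints(np.array([[uv]],float),m['K'],m['D']).ravel();dr=T[:3,:3]@[n[0],-n[1],-1];s=(-.021-T[2,3])/dr[2];print(uv,(T[:3,3]+s*dr).round(4))
```

```text
[(np.uint8(89), np.uint8(90), np.uint8(87)), (np.uint8(79), np.uint8(80), np.uint8(77)), (np.uint8(77), np.uint8(77), np.uint8(74)), (np.uint8(80), np.uint8(82), np.uint8(79)), (np.uint8(79), np.uint8(80), np.uint8(77)), (np.uint8(80), np.uint8(81), np.uint8(78)), (np.uint8(77), np.uint8(79), np.uint8(75)), (np.uint8(78), np.uint8(79), np.uint8(76)), (np.uint8(77), np.uint8(77), np.uint8(74)), (np.uint8(88), np.uint8(89), np.uint8(86)), (np.uint8(107), np.uint8(109), np.uint8(107)), (np.uint8(115), np.uint8(119), np.uint8(117)), (np.uint8(116), np.uint8(120), np.uint8(117)), (np.uint8(121), np.uint8(124), np.uint8(122)), (np.uint8(121), np.uint8(126), np.uint8(122)), (np.uint8(121), np.uint8(126), np.uint8(121))]
(306.5, 200) [-0.0072 -0.0276 -0.021 ]
(336.5, 200) [ 0.0067 -0.0276 -0.021 ]
(321.5, 170) [-0.0002 -0.0417 -0.021 ]
(321.5, 174) [-0.0002 -0.0399 -0.021 ]
(321.5, 178) [-0.0002 -0.038  -0.021 ]
[(np.uint8(103), np.uint8(103), np.uint8(100)), (np.uint8(87), np.uint8(86), np.uint8(82)), (np.uint8(90), np.uint8(89), np.uint8(85)), (np.uint8(92), np.uint8(93), np.uint8(89)), (np.uint8(93), np.uint8(94), np.uint8(91)), (np.uint8(95), np.uint8(94), np.uint8(91)), (np.uint8(93), np.uint8(95), np.uint8(90)), (np.uint8(94), np.uint8(95), np.uint8(92)), (np.uint8(93), np.uint8(93), np.uint8(89)), (np.uint8(105), np.uint8(106), np.uint8(102)), (np.uint8(121), np.uint8(124), np.uint8(120)), (np.uint8(131), np.uint8(135), np.uint8(131)), (np.uint8(134), np.uint8(137), np.uint8(132)), (np.uint8(137), np.uint8(141), np.uint8(138)), (np.uint8(137), np.uint8(142), np.uint8(137)), (np.uint8(139), np.uint8(144), np.uint8(140))]
(306.5, 200) [-0.0072 -0.0276 -0.021 ]
(336.5, 200) [ 0.0067 -0.0276 -0.021 ]
(321.5, 170) [-0.0002 -0.0417 -0.021 ]
(321.5, 174) [-0.0002 -0.0399 -0.021 ]
(321.5, 178) [-0.0002 -0.038  -0.021 ]
```

```bash
python3 -m handwheel '{"xyz":[[0,0,-0.01],[0,0,-0.01],[0,0,0],[0,0,0],[0.01,-0.03,0]],"delta_rot":[[0,0,-6.5],[0,0,-6.5],[0,0,-6.5],[0,0,-6.5],[0,0,0]],"fingers":[1,1,1,1,1]}'
python3 -m handwheel '{"xyz":[[0.01,-0.04,0],[0.01,-0.045,0],[0.01,-0.045,0],[0.01,-0.045,0],[0.01,-0.045,0]],"delta_rot":[[0,0,0],[0,0,0],[0,0,0],[0,0,0],[0,0,0]],"fingers":[1,1,1,1,1]}'
python3 -m handwheel '{"xyz":[[0.01,-0.035,0],[0.0056,-0.021,0],[0,0,0],[0,0,0],[0,0,0]],"delta_rot":[[0,0,0],[0,0,0],[0,0,0],[0,0,0],[0,0,0]],"fingers":[1,1,1,1,1]}'
python3 - <<'E'
from h import *
st,im,d=grab('wrist','wrist5'); print(st['t'],st['wrist_force'],st['eef_pos'],st['eef_rot'],st['grip_width'])
i=im[:,:,::-1]; cv2.imwrite('pics/wrist5b.png',cv2.resize(i[20:310,200:460],None,fx=2.6,fy=2,interpolation=cv2.INTER_CUBIC))
st,im,d=grab('side','side5');i=im[:,:,::-1]; cv2.imwrite('pics/side5b.png',cv2.resize(i[80:240,240:400],None,fx=3.5,fy=3.5,interpolation=cv2.INTER_CUBIC))
E
```

```text
t: 4.75
eef_pos: [0.5219, -0.1995, 0.2037]
eef_rot: [3.135, 0.195, -0.003]
wrist_force: [-0.4, 0.8, -4.0]
grip_width: 0.0136
t: 5.25
eef_pos: [0.5448, 0.0286, 0.2037]
eef_rot: [3.136, 0.192, -0.004]
wrist_force: [1.2, 0.0, -4.7]
grip_width: 0.0136
t: 5.75
eef_pos: [0.5537, 0.0835, 0.2043]
eef_rot: [3.135, 0.191, -0.003]
wrist_force: [1.1, 0.3, -3.8]
grip_width: 0.0138
5.75 [ 1.05398074  0.29872743 -3.77311336] [0.55370846 0.08349513 0.20432107] [ 3.13524183e+00  1.91182512e-01 -2.65626323e-03] 0.013770515270137522
```

View pics/wrist5b.png

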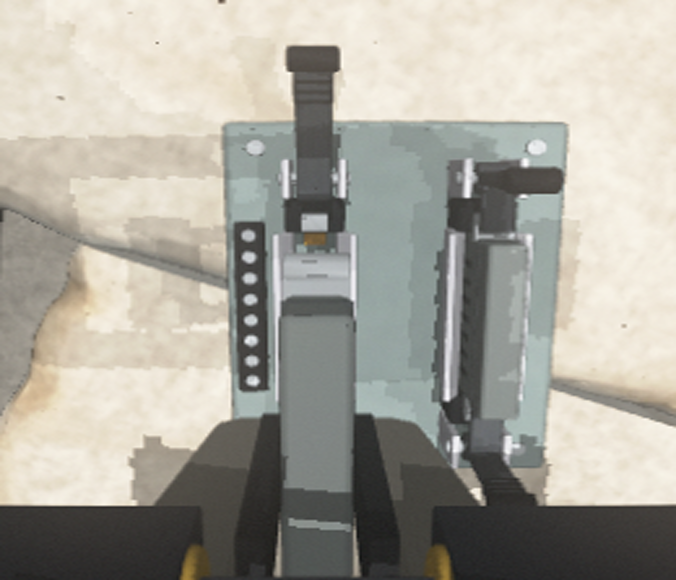

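View pics/side5b.png

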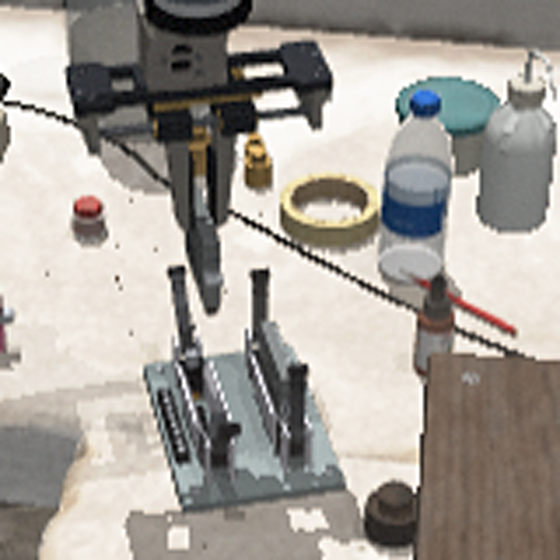

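```bash
python3 -m handwheel '{"xyz":[[0,0,0],[0,0,0],[0,0,0]],"delta_rot":[[0,0,0],[0,0,0],[0,0,0]],"fingers":[1,1,1]}'
python3 - <<'E'
from h import *
st,im,d=grab('wrist','wrist6'); print(st['t'],st['wrist_force'],st['eef_pos'],st['eef_rot'],st['qd'].round(3))
i=im[:,:,::-1]; cv2.imwrite('pics/wrist6b.png',cv2.resize(i[85:185,285:360],None,fx=8,fy=6,interpolation=cv2.INTER_NEAREST))
W,_=cloud('wrist','wrist6');f=np.load('pics/wrist6.npz')
L=(W-f['pos'])@R.from_rotvec(f['rot']).as_matrix()
for r in range(100,182,6):
    print(r,' '.join('%d:%.0f/%.0f'%(u,W[r,u,2]*1000,L[r,u,0]*1000) for u in list(range(300,314,2))+list(range(328,342,2))))
E
```

```text
t: 6.15
eef_pos: [0.5543, 0.084, 0.2053]
eef_rot: [-3.136, -0.191, -0.0]
wrist_force: [0.4, 0.2, -4.2]
grip_width: 0.0137
6.15 [ 0.37309299  0.20555612 -4.24563161] [0.55432762 0.08398333 0.20525901] [-3.13577171e+00 -1.90848121e-01 -1.85957344e-04] [ 0.004  0.001 -0.002 -0.001  0.001  0.002]
100 300:12/-22 302:12/-20 304:11/-18 306:11/-16 308:52/-12 310:12/-12 312:11/-10 328:11/7 330:54/8 332:12/11 334:12/13 336:12/15 338:11/17 340:12/19
106 300:10/-22 302:13/-20 304:10/-18 306:12/-16 308:53/-12 310:50/-11 312:13/-10 328:19/6 330:53/8 332:12/11 334:12/13 336:11/15 338:12/17 340:11/19
112 300:11/-22 302:12/-20 304:11/-18 306:47/-14 308:54/-12 310:52/-11 312:46/-9 328:47/6 330:55/8 332:48/10 334:10/13 336:12/15 338:11/17 340:12/19
118 300:13/-22 302:12/-20 304:11/-18 306:11/-16 308:52/-12 310:52/-11 312:12/-10 328:11/7 330:53/8 332:11/11 334:12/13 336:11/15 338:9/17 340:11/19
124 300:11/-22 302:13/-20 304:11/-18 306:12/-16 308:13/-14 310:41/-11 312:40/-9 328:41/6 330:41/8 332:10/11 334:13/13 336:12/15 338:11/17 340:12/19
130 300:11/-22 302:13/-20 304:12/-18 306:12/-16 308:10/-14 310:3
[... 589 characters left out ...]
/-13 310:199/-6 312:197/-5 328:199/3 330:198/5 332:198/6 334:199/7 336:11/15 338:11/17 340:10/20
160 300:21/-22 302:12/-21 304:50/-17 306:48/-15 308:45/-13 310:198/-6 312:197/-5 328:197/4 330:198/5 332:197/6 334:198/7 336:11/15 338:11/18 340:11/20
166 300:19/-22 302:13/-21 304:50/-17 306:49/-15 308:47/-13 310:199/-6 312:197/-5 328:197/4 330:198/5 332:197/6 334:198/7 336:11/15 338:13/18 340:12/20
172 300:21/-22 302:11/-21 304:48/-17 306:50/-15 308:209/-7 310:210/-6 312:212/-5 328:213/3 330:213/4 332:213/5 334:211/6 336:12/15 338:10/18 340:11/20
178 300:21/-23 302:11/-21 304:49/-17 306:49/-15 308:226/-6 310:225/-5 312:225/-4 328:225/3 330:225/4 332:226/5 334:225/6 336:13/16 338:12/18 340:11/20
```

View pics/wrist6b.png

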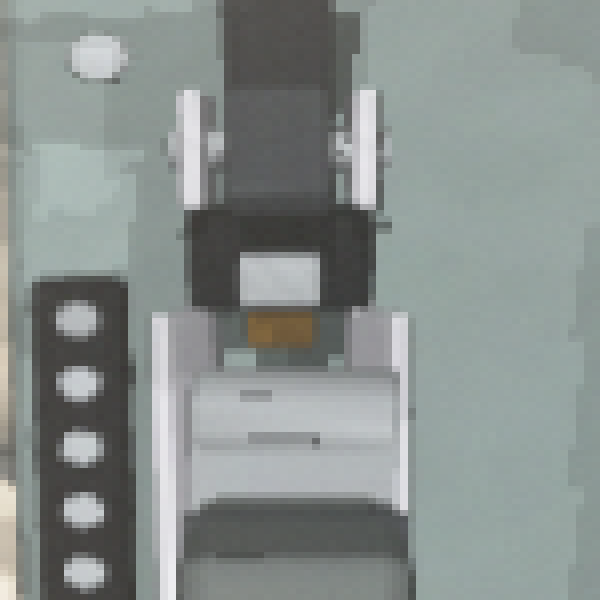

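Run:
```python
from h import *
f=np.load('pics/wrist6.npz');Rt=R.from_rotvec(f['rot']).as_matrix()
def t(u,v,z): return ((px2w('wrist','wrist6',[(u,v)],z=z)[0]-f['pos'])@Rt*1000).round(2)
c=lambda X,Y:((X+.5)/8-.5+285,(Y+.5)/6-.5+85)
for n,p,z in [('wallL',(152,330),.049),('wallR',(408,330),.049),('brL',(176,150),.053),('brR',(376,150),.053),('pin',(276,147),.0445),('pin',(276,147),.05),('blockinner',(284,305),.040),('blockouter',(284,210),.040),('plL',(240,278),.053),('plR',(320,278),.053),('plT',(280,252),.053),('plB',(280,305),.053),('gold',(280,347),.015),('gold',(280,312),.015)]:
    print(n,t(*c(*p),z))
```

```text
wallL [-16.93 -38.75 156.26]
wallR [ 13.24 -38.76 156.26]
brL [-13.7  -66.47 152.26]
brR [  9.17 -66.48 152.26]
pin [ -2.32 -66.82 160.76]
pin [ -2.28 -66.88 155.26]
blockinner [ -1.41 -41.9  165.26]
blockouter [ -1.41 -56.94 165.26]
plL [ -6.45 -47.12 152.26]
plR [  2.81 -47.13 152.26]
plT [ -1.82 -51.09 152.26]
plB [ -1.82 -42.98 152.26]
gold [ -2.05 -32.59 190.26]
gold [ -2.04 -38.62 190.26]
```

```bash
python3 -m handwheel '{"xyz":[[-0.0018,-0.001,0.02],[0,0,0.03],[0,0,0.028],[0,0,0.015],[0,0,0]],"delta_rot":[[0,0,0],[0,0,0],[0,0,0],[0,0,0],[0,0,0]],"fingers":[1,1,1,1,1]}'
python3 -m handwheel '{"xyz":[[0,0,0],[0,0,0],[0,0,0],[0,0,0]],"delta_rot":[[0,0,0],[0,0,0],[0,0,0],[0,0,0]],"fingers":[1,1,1,1]}'
python3 - <<'E'
from h import *
st,im,d=grab('wrist','wrist7'); print(st['t'],st['wrist_force'],st['eef_pos'],st['eef_rot'],st['qd'].round(3))
i=im[:,:,::-1]; cv2.imwrite('pics/wrist7b.png',cv2.resize(i[60:200,270:370],None,fx=8,fy=4,interpolation=cv2.INTER_NEAREST))
E
```

```text
t: 6.7
eef_pos: [0.5507, 0.0848, 0.1101]
eef_rot: [3.135, 0.192, -0.006]
wrist_force: [-0.1, -0.4, -3.9]
grip_width: 0.0136
t: 7.1
eef_pos: [0.5529, 0.0852, 0.1131]
eef_rot: [-3.136, -0.192, -0.002]
wrist_force: [-0.1, 0.7, -4.7]
grip_width: 0.0136
7.1 [-0.10733441  0.68775254 -4.66454329] [0.55294325 0.0852109  0.11306492] [-3.13557832e+00 -1.91710763e-01 -2.36336973e-03] [ 0.001  0.004  0.002 -0.    -0.002  0.001]
```

View pics/wrist7b.png

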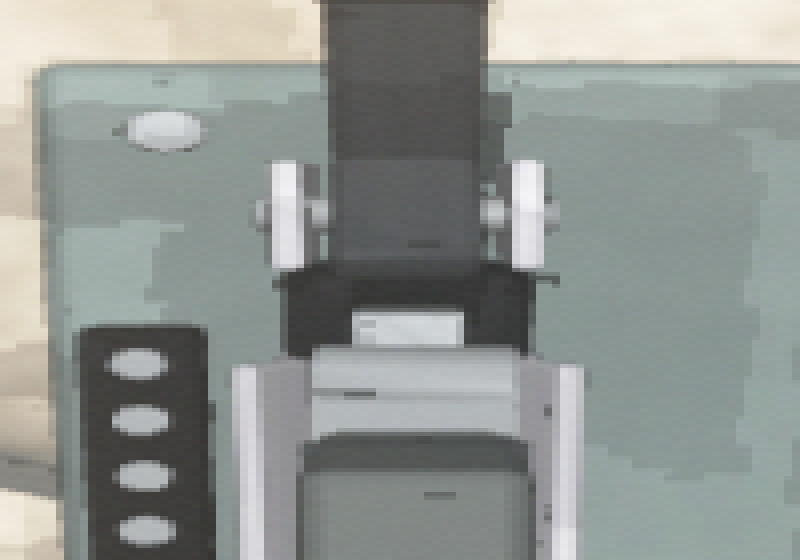

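Run:
```python
from h import *
f=np.load('pics/wrist7.npz');Rt=R.from_rotvec(f['rot']).as_matrix()
def t(u,v,z): return ((px2w('wrist','wrist7',[(u,v)],z=z)[0]-f['pos'])@Rt*1000).round(2)
c=lambda X,Y:((X+.5)/8-.5+270,(Y+.5)/4-.5+60)
T=f['pos'][2]
for n,p,z in [('wallL',(232,400),.049),('wallR',(584,400),.049),('brL',(270,200),.053),('brR',(544,200),.053),('pin',(408,212),.0445),('blockinner',(410,358),.040),('blockouter',(410,262),.040),('plL',(352,325),.053),('plR',(464,325),.053),('plT',(408,309),.053),
 ('earEnd',(417,346),T-.006),('earEnd',(417,346),T-.011),('modEdge',(417,436),T+.021),('modEdge',(417,472),T+.021),('modL',(302,500),T+.021),('modR',(532,500),T+.021),('earL',(312,370),T-.011),('earR',(522,370),T-.011)]:
    print(n,t(*c(*p),z))
```

```text
wallL [-15.9  -33.66  64.04]
wallR [ 14.63 -33.67  64.09]
brL [-12.03 -67.61  60.05]
brR [ 10.62 -67.62  60.09]
pin [ -0.64 -65.48  68.57]
blockinner [ -0.48 -39.85  73.07]
blockouter [ -0.48 -56.76  73.07]
plL [ -5.34 -47.    60.06]
plR [  4.1  -47.    60.07]
plT [ -0.62 -49.68  60.07]
earEnd [  0.13 -49.57   6.  ]
earEnd [  0.13 -49.01  11.  ]
modEdge [  0.13 -42.4  -21.  ]
modEdge [  0.13 -38.22 -21.  ]
modL [ -6.48 -34.94 -21.01]
modR [  6.75 -34.94 -20.99]
earL [ -6.96 -45.77  10.99]
earR [  7.23 -45.77  11.01]
```

```bash
python3 -m handwheel '{"xyz":[[-0.0007,-0.0004,0],[0,0,0.007],[0,0,0.004],[0,0,0.003],[0,0,0.002]],"delta_rot":[[0,0,0],[0,0,0],[0,0,0],[0,0,0],[0,0,0]],"fingers":[1,1,1,1,1]}'
python3 -m handwheel '{"xyz":[[0,0,0.002],[0,0,0.002],[0,0,0]],"delta_rot":[[0,0,0],[0,0,0],[0,0,0]],"fingers":[1,1,1]}'
python3 -m handwheel '{"xyz":[[0,0,0.002],[0,0,0.002],[0,0,0.002],[0,0,0]],"delta_rot":[[0,0,0],[0,0,0],[0,0,0],[0,0,0]],"fingers":[1,1,1,1]}'
```

```text
t: 7.65
eef_pos: [0.5514, 0.0854, 0.0956]
eef_rot: [3.136, 0.192, -0.001]
wrist_force: [0.8, 0.7, -4.2]
grip_width: 0.0134
t: 7.95
eef_pos: [0.5515, 0.0854, 0.0919]
eef_rot: [3.136, 0.192, -0.001]
wrist_force: [-0.0, -0.6, -4.1]
grip_width: 0.0137
t: 8.35
eef_pos: [0.5514, 0.0854, 0.0859]
eef_rot: [3.136, 0.192, -0.001]
wrist_force: [0.9, -0.2, -4.1]
grip_width: 0.0137
```

Run:
```python
from h import *
st,im,d=grab('wrist','wrist8'); print(st['t'],st['wrist_force'],st['eef_pos'],st['eef_rot'],st['qd'].round(3))
st=bot.read_state();print(st['eef_pos'],st['t'])
i=im[:,:,::-1]; cv2.imwrite('pics/wrist8b.png',cv2.resize(i[60:200,270:370],None,fx=8,fy=4,interpolation=cv2.INTER_NEAREST))
```

```text
8.35 [ 0.88509049 -0.20919393 -4.13935508] [0.55142705 0.08538592 0.08586598] [ 3.13569202e+00  1.91711327e-01 -7.54792102e-04] [-0.    -0.005 -0.004  0.001  0.006  0.001]
[0.55151924 0.08539641 0.08602441] 8.4
```

View pics/wrist8b.png

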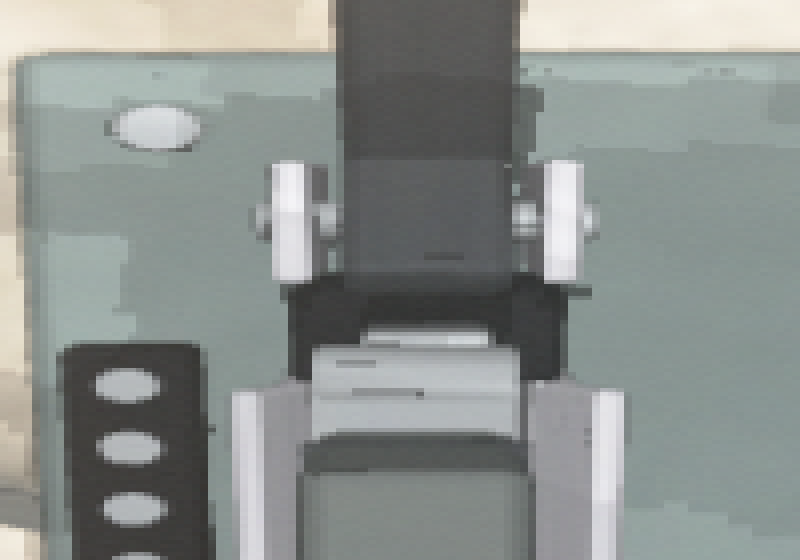

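```bash
python3 - <<'E'
from h import *
f=np.load('pics/wrist8.npz');Rt=R.from_rotvec(f['rot']).as_matrix()
def t(u,v,z): return ((px2w('wrist','wrist8',[(u,v)],z=z)[0]-f['pos'])@Rt*1000).round(2)
c=lambda X,Y:((X+.5)/8-.5+270,(Y+.5)/4-.5+60)
for n,p,z in [('wallL',(232,400),.049),('wallR',(624,400),.049),('pin',(428,220),.0445),('blockinner',(410,381),.040)]:
    print(n,t(*c(*p),z))
E
python3 -m handwheel '{"xyz":[[0.0009,0,0],[0,0,0],[0,0,0]],"delta_rot":[[0,0,0],[0,0,0],[0,0,0]],"fingers":[1,1,1]}'
python3 - <<'E'
from h import *
st,im,d=grab('wrist','wrist9'); print(st['t'],st['wrist_force'],st['eef_pos'],st['eef_rot'],st['qd'].round(3))
i=im[:,:,::-1]; cv2.imwrite('pics/wrist9b.png',cv2.resize(i[60:200,270:370],None,fx=8,fy=4,interpolation=cv2.INTER_NEAREST))
E
```

```text
wallL [-14.12 -37.77  36.87]
wallR [ 16.1  -37.79  36.86]
pin [  0.96 -64.85  41.36]
blockinner [ -0.42 -39.47  45.87]
t: 8.7
eef_pos: [0.5526, 0.0856, 0.0862]
eef_rot: [-3.136, -0.192, -0.0]
wrist_force: [-0.5, 0.8, -5.8]
grip_width: 0.0133
8.7 [-0.51299602  0.81147022 -5.75459658] [0.55264501 0.08555836 0.08624821] [-3.13570823e+00 -1.91820485e-01 -2.41428826e-04] [-0.002 -0.     0.004 -0.001 -0.    -0.001]
```

View pics/wrist9b.png

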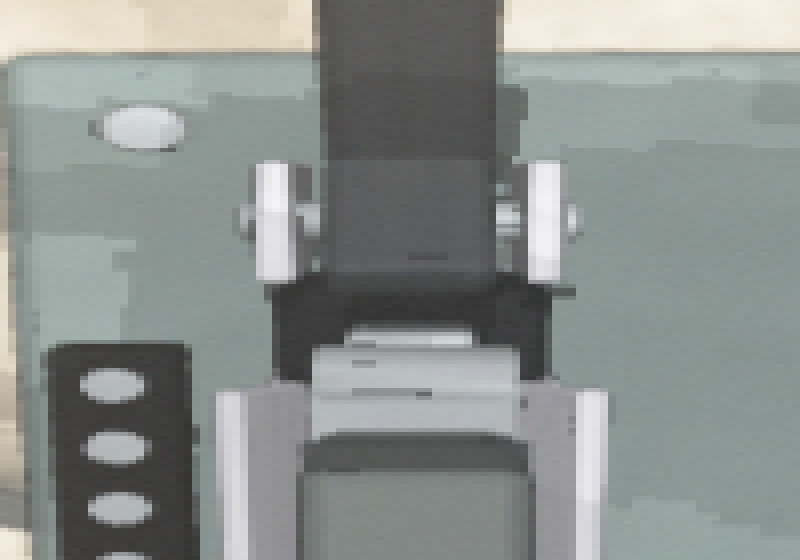

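```bash
python3 -m handwheel '{"xyz":[[-0.0002,0,0.002],[0,0,0.002],[0,0,0.002],[0,0,0]],"delta_rot":[[0,0,0],[0,0,0],[0,0,0],[0,0,0]],"fingers":[1,1,1,1]}'
python3 -m handwheel '{"xyz":[[0,0,0.002],[0,0,0.002],[0,0,0]],"delta_rot":[[0,0,0],[0,0,0],[0,0,0]],"fingers":[1,1,1]}'
python3 -m handwheel '{"xyz":[[0,0,0.002],[0,0,0.001],[0,0,0]],"delta_rot":[[0,0,0],[0,0,0],[0,0,0]],"fingers":[1,1,1]}'
```

```text
t: 9.15
eef_pos: [0.5521, 0.0854, 0.0798]
eef_rot: [3.136, 0.192, -0.001]
wrist_force: [-0.5, 0.1, -4.5]
grip_width: 0.0133
t: 9.45
eef_pos: [0.5521, 0.0855, 0.0759]
eef_rot: [3.136, 0.192, -0.001]
wrist_force: [-0.6, -0.1, -5.0]
grip_width: 0.0134
t: 9.75
eef_pos: [0.5522, 0.0855, 0.073]
eef_rot: [3.136, 0.192, -0.001]
wrist_force: [-0.9, -0.1, -4.6]
grip_width: 0.0135
```

```bash
python3 -m handwheel '{"xyz":[[0,0,0.001],[0,0,0.001],[0,0,0]],"delta_rot":[[0,0,0],[0,0,0],[0,0,0]],"fingers":[1,1,1]}'
python3 -m handwheel '{"xyz":[[0,0,0.001],[0,0,0],[0,0,0]],"delta_rot":[[0,0,0],[0,0,0],[0,0,0]],"fingers":[1,1,1]}'
```

```text
t: 10.05
eef_pos: [0.5523, 0.0855, 0.0711]
eef_rot: [-3.136, -0.192, 0.0]
wrist_force: [0.6, 0.5, -3.4]
grip_width: 0.0138
t: 10.35
eef_pos: [0.5523, 0.0855, 0.0701]
eef_rot: [-3.136, -0.192, 0.0]
wrist_force: [-0.9, -0.7, -5.1]
grip_width: 0.0137
```

```bash
python3 -m handwheel '{"xyz":[[0,0,0.0007],[0,0,0],[0,0,0]],"delta_rot":[[0,0,0],[0,0,0],[0,0,0]],"fingers":[1,1,1]}'
python3 -m handwheel '{"xyz":[[0,0,0.0005],[0,0,0],[0,0,0]],"delta_rot":[[0,0,0],[0,0,0],[0,0,0]],"fingers":[1,1,1]}'
```

```text
t: 10.65
eef_pos: [0.5524, 0.0856, 0.0696]
eef_rot: [-3.136, -0.192, -0.0]
wrist_force: [-1.0, 0.3, -3.1]
grip_width: 0.0133
t: 10.95
eef_pos: [0.5525, 0.0856, 0.0692]
eef_rot: [-3.136, -0.192, -0.001]
wrist_force: [-0.2, 0.9, -0.5]
grip_width: 0.0141
```

```bash
python3 -m handwheel '{"xyz":[[0,0,0],[0,0,0],[0,0,0],[0,0,0]],"delta_rot":[[0,0,0],[0,0,0],[0,0,0],[0,0,0]],"fingers":[0.65,0.55,0.5,0.5]}'
python3 - <<'E'
from h import *
st,im,d=grab('wrist','wrist10'); print(st['t'],st['wrist_force'],st['eef_pos'])
i=im[:,:,::-1]; cv2.imwrite('pics/wrist10b.png',cv2.resize(i[40:260,220:420],None,fx=4,fy=2.7,interpolation=cv2.INTER_NEAREST))
E
```

```text
t: 11.35
eef_pos: [0.5524, 0.0855, 0.069]
eef_rot: [-3.136, -0.192, -0.0]
wrist_force: [0.3, 0.1, -0.3]
grip_width: 0.0228
11.35 [ 0.31287843  0.05804387 -0.31086465] [0.55244786 0.08552199 0.06904657]
```

View pics/wrist10b.png

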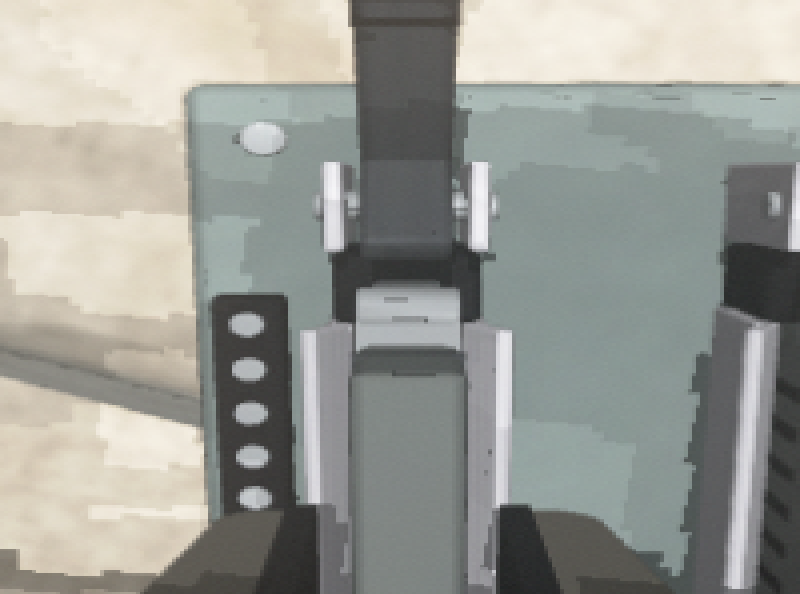

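The module is released and centred between the walls (columns 303-510 in the crop), with its ear over the plunger. I'll retreat upward and locate the lever grips.

```bash
python3 -m handwheel '{"xyz":[[0,0,-0.005],[0,0,-0.02],[0,0,-0.04],[0,0,-0.04],[0,0,-0.03]],"delta_rot":[[0,0,0],[0,0,0],[0,0,0],[0,0,0],[0,0,0]],"fingers":[0.5,0.5,0.5,0.6,1]}'
python3 -m handwheel '{"xyz":[[0,0,0],[0,0,0],[0,0,0],[0,0,0]],"delta_rot":[[0,0,0],[0,0,0],[0,0,0],[0,0,0]],"fingers":[1,1,1,1]}'
python3 - <<'E'
from h import *
st,im,d=grab('wrist','wrist11'); print(st['t'],st['wrist_force'],st['eef_pos'],st['eef_rot'],st['grip_width'])
i=im[:,:,::-1]; cv2.imwrite('pics/wrist11b.png',cv2.resize(i[20:310,200:460],None,fx=2.6,fy=2,interpolation=cv2.INTER_CUBIC))
st,im,d=grab('side','side11');i=im[:,:,::-1]; cv2.imwrite('pics/side11b.png',cv2.resize(i[130:240,260:370],None,fx=5,fy=5,interpolation=cv2.INTER_CUBIC))
st,im,d=grab('scene','scene11');i=im[:,:,::-1]; cv2.imwrite('pics/scene11b.png',cv2.resize(i[180:290,240:350],None,fx=5,fy=5,interpolation=cv2.INTER_CUBIC))
E
```

```text
t: 11.9
eef_pos: [0.5529, 0.0856, 0.2068]
eef_rot: [-3.136, -0.192, -0.003]
wrist_force: [-0.1, -0.3, 0.4]
grip_width: 0.0122
t: 12.3
eef_pos: [0.5515, 0.0854, 0.2026]
eef_rot: [3.135, 0.192, -0.004]
wrist_force: [-0.1, 0.4, -0.7]
grip_width: 0.0
12.3 [-0.09017263  0.38584192 -0.74226171] [0.55146494 0.08535662 0.20261909] [ 3.13547162  0.19178409 -0.00380859] 3.0942302106541934e-05
```

View pics/wrist11b.png

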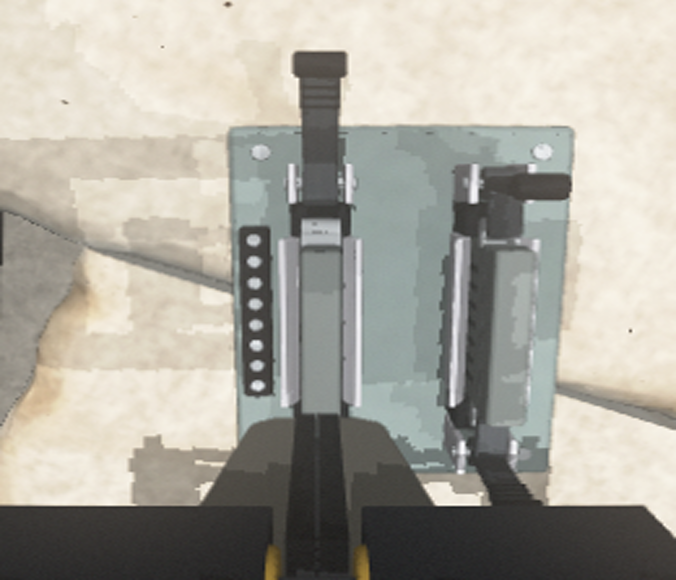

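View pics/side11b.png

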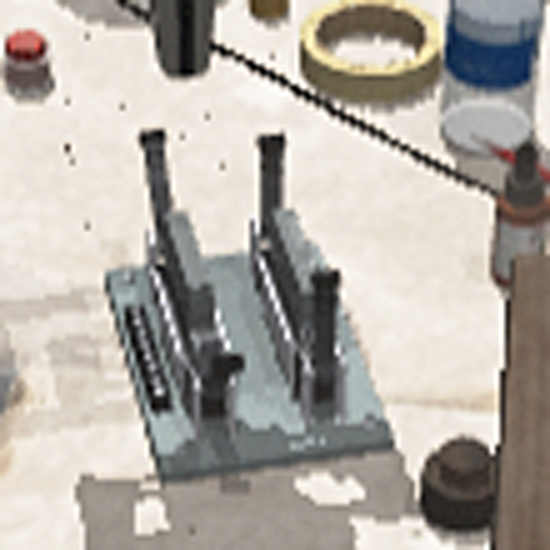

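View pics/scene11b.png

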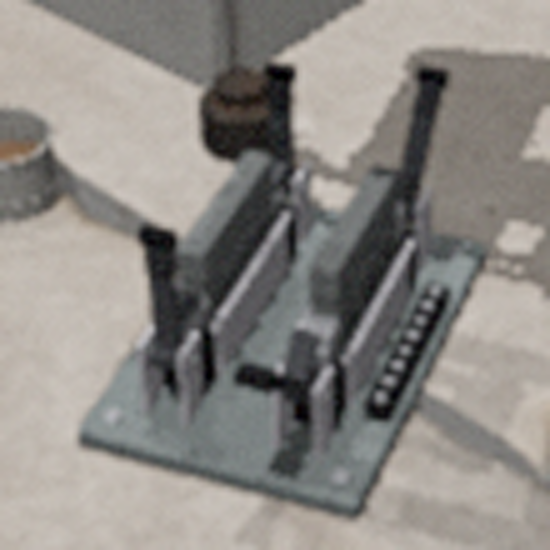

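Run:
```python
from h import *
a=np.radians(7.03);Rm=np.array([[np.cos(a),-np.sin(a)],[np.sin(a),np.cos(a)]]);B=np.array([.5525,.0835])
def loc(W): 
    return np.concatenate([(W[...,:2]-B)@Rm,W[...,2:]],-1)*1000
for n,fn in [('wrist','wrist11'),('side','side11'),('scene','scene11'),('wrist','wrist0'),('wrist','wrist1'),('wrist','wrist2'),('side','side0'),('scene','scene0')]:
    L=loc(cloud(n,fn)[0])
    for s in (1,-1):
        m=(abs(L[...,0])<12)&(L[...,1]*s>60)&(L[...,1]*s<125)&(L[...,2]>58)&(L[...,2]<125)
        if m.sum()<8: continue
        P=L[m];b=P[:,0]; al=np.arctan2(P[:,1]*s-67,P[:,2]-44.5);r=np.hypot(P[:,1]*s-67,P[:,2]-44.5)
        t=P[r>59]
        print(fn,s,m.sum(),'alpha med',np.median(al).round(3),'tip pts',len(t),t.mean(0).round(1) if len(t) else '', np.percentile(r,[95,100]).round(1), np.median(al[r>50]).round(3))
```

```text
wrist11 1 1166 alpha med 0.697 tip pts 342 [-1.000e-01  1.119e+02  9.440e+01] [70.4 71.6] 0.716
wrist11 -1 18 alpha med 0.63 tip pts 18 [  -1.  -103.8   95.1] [66.5 67. ] 0.63
side11 1 76 alpha med 0.697 tip pts 18 [  1.  109.3  92.6] [67.4 69.6] 0.721
side11 -1 52 alpha med 0.69 tip pts 23 [   2.3 -113.3   97.6] [72.9 77.3] 0.731
scene11 1 113 alpha med 0.68 tip pts 42 [ -1.7 114.4  94.4] [70.7 71.4] 0.761
scene11 -1 121 alpha med 0.625 tip pts 30 [  -1.4 -106.    97.6] [69.6 72.2] 0.628
wrist0 1 231 alpha med 0.005 tip pts 0  [29.  30.6] nan
wrist0 -1 997 alpha med 0.605 tip pts 274 [   1.3 -106.7   98. ] [70.1 71.7] 0.626
wrist1 1 1115 alpha med 0.694 tip pts 319 [  0.6 111.8  94.6] [70.4 71.5] 0.718
wrist1 -1 588 alpha med 0.59 tip pts 0  [53.2 56. ] 0.628
side0 1 78 alpha med 0.673 tip pts 18 [  0.9 109.1  92.8] [67.7 69.4] 0.714
side0 -1 55 alpha med 0.687 tip pts 22 [   2.  -113.1   97.6] [73.4 75.2] 0.723
scene0 1 115 alpha med 0.678 tip pts 42 [ -1.7 114.4  94.4] [70.6 72. ] 0.761
scene0 -1 121 alpha med 0.629 tip pts 31 [  -1.5 -105.9   97.4] [69.6 72.2] 0.64
  return _methods._mean(a, axis=axis, dtype=dtype,
  ret = ret.dtype.type(ret / rcount)
```

The left grip is at bay y≈+109.5, z≈95 mm (a≈0.70). The right is at y≈-106, z≈98 mm (a≈0.63). I'll go outside the left lever with the fingers closed.

```bash
python3 -m handwheel '{"xyz":[[0,-0.045,0],[0,-0.045,0],[0,-0.041,0],[0,0,0.03],[0,0,0.04]],"delta_rot":[[0,0,0],[0,0,0],[0,0,0],[0,0,0],[0,0,0]],"fingers":[1,1,1,1,1]}'
python3 -m handwheel '{"xyz":[[0,0,0.036],[0,0,0],[0,0,0],[0,0,0]],"delta_rot":[[0,0,0],[0,0,0],[0,0,0],[0,0,0]],"fingers":[1,1,1,1]}'
python3 - <<'E'
from h import *
st,im,d=grab('wrist','wrist12'); print(st['t'],st['wrist_force'],st['eef_pos'],st['eef_rot'],st['grip_width'])
a=np.radians(7.03);print(((st['eef_pos'][0]-.5525)*np.cos(a)+(st['eef_pos'][1]-.0835)*np.sin(a),-(st['eef_pos'][0]-.5525)*np.sin(a)+(st['eef_pos'][1]-.0835)*np.cos(a)))
st,im,d=grab('side','side12');i=im[:,:,::-1]; cv2.imwrite('pics/side12b.png',cv2.resize(i[100:240,250:390],None,fx=4,fy=4,interpolation=cv2.INTER_CUBIC))
st,im,d=grab('scene','scene12');i=im[:,:,::-1]; cv2.imwrite('pics/scene12b.png',cv2.resize(i[150:290,220:360],None,fx=4,fy=4,interpolation=cv2.INTER_CUBIC))
E
```

```text
t: 12.95
eef_pos: [0.5376, 0.2176, 0.1346]
eef_rot: [-3.134, -0.195, -0.006]
wrist_force: [0.6, -0.4, -0.4]
grip_width: 0.0006
t: 13.35
eef_pos: [0.5377, 0.2159, 0.0998]
eef_rot: [-3.135, -0.191, -0.004]
wrist_force: [-0.3, -1.8, -0.0]
grip_width: 0.0006
13.35 [-0.32769115 -1.81280709 -0.008364  ] [0.53769009 0.21590519 0.09977174] [-3.13499503 -0.19131364 -0.00360586] 0.0006281279108664052
(np.float64(0.001506366000331879), np.float64(0.1332223644018209))
```

View pics/scene12b.png

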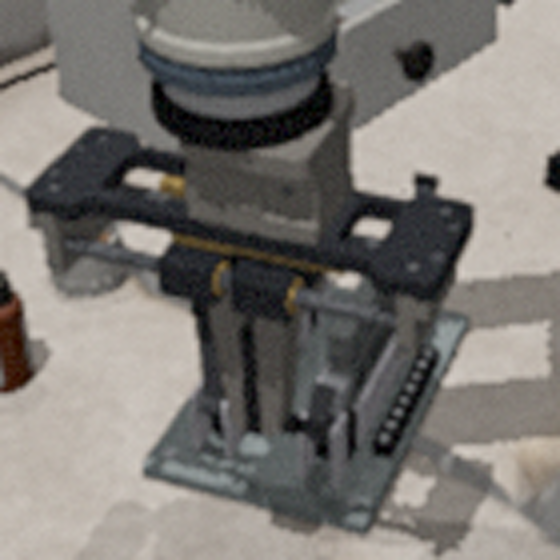

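View pics/wrist12.png

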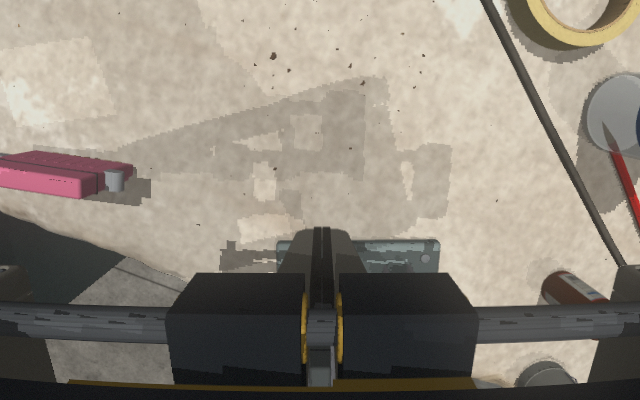

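```bash
cat > s.py <<'E'
from h import *
st=bot.read_state();a=np.radians(7.03);c,s=np.cos(a),np.sin(a)
p=st['eef_pos']-[.5525,.0835,0];f=st['wrist_force']
print('t %.2f bay xyz %.1f %.1f %.1f  F bay %.1f %.1f %.1f'%(st['t'],*(1e3*np.array([p[0]*c+p[1]*s,-p[0]*s+p[1]*c,p[2]])),f[0]*c+f[1]*s,-f[0]*s+f[1]*c,f[2]))
E
python3 s.py
python3 -m handwheel '{"xyz":[[0,0.002,0],[0,0,0]],"delta_rot":[[0,0,0],[0,0,0]],"fingers":[1,1]}' >/dev/null; python3 s.py
python3 -m handwheel '{"xyz":[[0,0.002,0],[0,0,0]],"delta_rot":[[0,0,0],[0,0,0]],"fingers":[1,1]}' >/dev/null; python3 s.py
python3 -m handwheel '{"xyz":[[0,0.002,0],[0,0,0]],"delta_rot":[[0,0,0],[0,0,0]],"fingers":[1,1]}' >/dev/null; python3 s.py
python3 -m handwheel '{"xyz":[[0,0.002,0],[0,0,0]],"delta_rot":[[0,0,0],[0,0,0]],"fingers":[1,1]}' >/dev/null; python3 s.py
```

```text
t 13.50 bay xyz 1.4 133.2 99.8  F bay 0.3 0.6 0.2
t 13.70 bay xyz 0.5 130.8 98.7  F bay 0.7 -0.9 0.5
t 13.90 bay xyz 0.1 128.8 98.1  F bay -0.0 0.1 -0.6
t 14.10 bay xyz 0.1 126.8 97.9  F bay 0.3 -0.4 0.3
t 14.30 bay xyz 0.1 124.8 97.9  F bay 0.8 0.7 -0.6
```

```bash
python3 -m handwheel '{"xyz":[[0,0.002,0],[0,0,0]],"delta_rot":[[0,0,0],[0,0,0]],"fingers":[1,1]}' >/dev/null; python3 s.py
python3 -m handwheel '{"xyz":[[0,0.002,-0.001],[0,0,0]],"delta_rot":[[0,0,0],[0,0,0]],"fingers":[1,1]}' >/dev/null; python3 s.py
python3 -m handwheel '{"xyz":[[0,0.002,-0.001],[0,0,0]],"delta_rot":[[0,0,0],[0,0,0]],"fingers":[1,1]}' >/dev/null; python3 s.py
python3 -m handwheel '{"xyz":[[0,0.002,-0.001],[0,0,0]],"delta_rot":[[0,0,0],[0,0,0]],"fingers":[1,1]}' >/dev/null; python3 s.py
```

```text
t 14.50 bay xyz 0.1 122.8 98.0  F bay 0.6 1.2 -0.1
t 14.70 bay xyz 0.2 120.8 99.1  F bay -0.0 -0.0 -0.1
t 14.90 bay xyz 0.2 118.8 100.1  F bay 0.3 0.2 0.1
t 15.10 bay xyz 0.2 116.8 101.1  F bay -0.1 0.5 0.2
```

Run:
```python
from h import *
st,im,d=grab('side','side13');i=im[:,:,::-1]; cv2.imwrite('pics/side13b.png',cv2.resize(i[100:240,250:390],None,fx=4,fy=4,interpolation=cv2.INTER_CUBIC))
st,im,d=grab('scene','scene13');i=im[:,:,::-1]; cv2.imwrite('pics/scene13b.png',cv2.resize(i[190:290,240:340],None,fx=6,fy=6,interpolation=cv2.INTER_CUBIC))
```

```text
(no output)
```

View pics/scene13b.png

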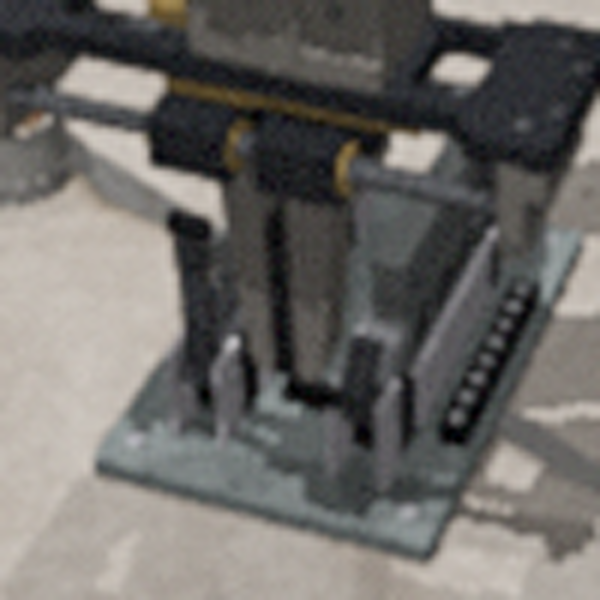

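View pics/side13b.png

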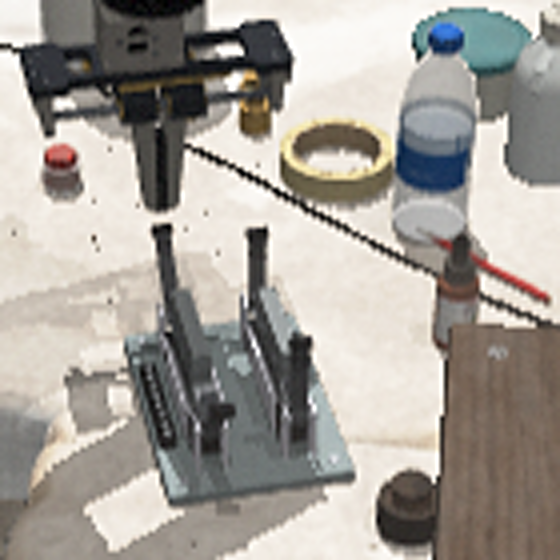

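Run:
```python
from h import *
a=np.radians(7.03);c,s=np.cos(a),np.sin(a)
def w(x,y,z): return [.5525+(x*c-y*s)/1e3,.0835+(x*s+y*c)/1e3,z/1e3]
for n,fn,u0,v0,k in [('scene','scene13',240,190,6),('side','side13',250,100,4)]:
    i=cv2.imread('pics/%sb.png'%fn)
    for P,col in [((0,109.5,95),(0,0,255)),((-8,109.5,95),(0,0,255)),((8,109.5,95),(0,0,255)),((0,67,44.5),(0,255,0)),((0,116.8,101),(255,0,0)),((-18,126.8,90),(255,255,0)),((18,126.8,90),(255,255,0)),((-18,106.8,90),(0,255,255)),((18,106.8,90),(0,255,255))]:
        u,v=w2px(n,fn,w(*P))[0]; cv2.circle(i,(int((u-u0+.5)*k),int((v-v0+.5)*k)),4,col,-1)
    cv2.imwrite('pics/%sc.png'%fn,i)
```

```text
(no output)
```

View pics/scene13c.png

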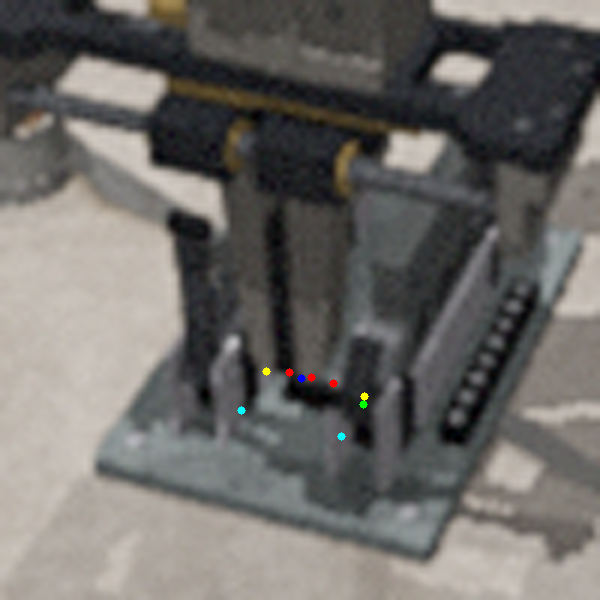

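View pics/side13c.png

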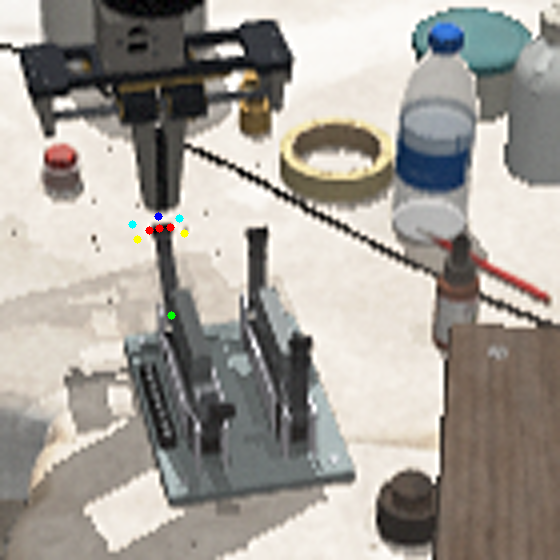

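Run:
```python
from h import *
a=np.radians(7.03);c,s=np.cos(a),np.sin(a);Rm=np.array([[c,-s],[s,c]])
for n,fn in [('scene','scene13'),('side','side13')]:
    W=cloud(n,fn)[0];L=np.concatenate([(W[...,:2]-[.5525,.0835])@Rm,W[...,2:]],-1)*1000
    m=(abs(L[...,0])<26)&(L[...,1]>85)&(L[...,1]<150)&(L[...,2]>70)&(L[...,2]<150)
    P=L[m];print(fn,m.sum())
    for z in range(70,150,5):
        q=P[(P[:,2]>=z)&(P[:,2]<z+5)]
        if len(q): print(z,len(q),q.min(0).round(0),q.max(0).round(0),np.median(q,0).round(1))
```

```text
scene13 281
70 3 [-6. 90. 71.] [-6. 96. 73.] [-6.  91.2 72.5]
75 3 [-6. 96. 75.] [ -6. 101.  79.] [-6.  96.6 77.2]
80 5 [-7. 97. 81.] [ -6. 106.  85.] [ -6.5 102.2  81.9]
85 3 [ -4. 115.  88.] [  5. 116.  90.] [ -1.1 115.7  89.4]
90 20 [ -9. 109.  90.] [  7. 118.  95.] [ -2.8 115.5  93. ]
95 15 [ -8. 109.  95.] [  4. 117.  97.] [ -2.6 113.9  96. ]
110 13 [ -9. 124. 112.] [  9. 127. 115.] [ -1.2 126.3 113.4]
115 27 [-13. 110. 116.] [ 12. 128. 120.] [ -3.2 125.4 117.4]
120 27 [-14. 111. 120.] [ 11. 127. 125.] [ -5.5 126.3 123. ]
125 34 [-14. 111. 125.] [ 14. 128. 130.] [ -3.1 126.3 128. ]
130 29 [-15. 111. 131.] [ 13. 128. 135.] [ -4.1 126.4 132.9]
135 30 [-15. 112. 135.] [ 13. 128. 140.] [ -5.4 126.5 137.7]
140 36 [-16. 108. 140.] [ 14. 128. 145.] [ -2.5 126.4 142.3]
145 36 [-16. 109. 145.] [ 14. 128. 150.] [ -5.8 126.4 147.3]
side13 162
70 7 [-4. 86. 70.] [ 7. 97. 74.] [ 0.6 90.5 72.5]
75 10 [-4. 88. 75.] [  8. 105.  79.] [-0.  95.  76.1]
80 9 [-4. 90. 81.] [  6. 107.  85.] [ 3.1 97.1 81.6]
85 13 [-5. 92. 85.] [  6. 120.  90.] [  1.6 101.6  89. ]
90 7 [ -5. 101.  92.] [  7. 116.  95.] [  1.  106.7  92.2]
95 7 [ -5. 104.  95.] [  8. 113.  99.] [  1.  107.8  95.8]
110 10 [-10. 101. 111.] [ 14. 110. 115.] [ -0.4 106.9 114. ]
115 12 [-11. 105. 115.] [  8. 123. 120.] [ -0.3 107.7 116.8]
120 12 [-11. 103. 120.] [ 13. 109. 125.] [  1.8 106.2 122.8]
125 14 [-12. 102. 125.] [ 14. 114. 129.] [  3.1 107.  128. ]
130 16 [-12. 103. 130.] [ 14. 112. 135.] [  0.4 107.1 132.5]
135 13 [-13. 102. 135.] [ 14. 126. 140.] [ -1.1 106.2 138.7]
140 15 [-14. 101. 140.] [ 18. 119. 145.] [ -0.7 106.5 141.9]
145 17 [-13. 102. 146.] [ 18. 112. 150.] [  2.3 106.8 147.4]
```

The depth clouds show the closed fingers ending about 11 mm above the TCP (z≈112 mm for TCP 101), so they passed over the grip without touching it. I'll back out, go lower and repeat.

```bash
python3 -m handwheel '{"xyz":[[0,-0.008,0],[0,-0.008,0],[0,0,0.015],[0,0,0.011],[0,0,0]],"delta_rot":[[0,0,0],[0,0,0],[0,0,0],[0,0,0],[0,0,0]],"fingers":[1,1,1,1,1]}'; python3 s.py
python3 -m handwheel '{"xyz":[[0,0.004,0],[0,0.003,0],[0,0,0]],"delta_rot":[[0,0,0],[0,0,0],[0,0,0]],"fingers":[1,1,1]}' >/dev/null; python3 s.py
python3 -m handwheel '{"xyz":[[0,0.002,0],[0,0,0]],"delta_rot":[[0,0,0],[0,0,0]],"fingers":[1,1]}' >/dev/null; python3 s.py
python3 -m handwheel '{"xyz":[[0,0.002,0],[0,0,0]],"delta_rot":[[0,0,0],[0,0,0]],"fingers":[1,1]}' >/dev/null; python3 s.py
```

```text
t: 15.7
eef_pos: [0.5347, 0.215, 0.0725]
eef_rot: [3.134, 0.192, -0.006]
wrist_force: [-0.1, -0.0, 0.3]
grip_width: 0.0003
t 15.70 bay xyz -1.6 132.7 72.5  F bay -0.1 -0.0 0.3
t 16.00 bay xyz 0.2 126.3 75.4  F bay -1.0 4.2 -0.7
t 16.20 bay xyz 0.8 124.9 75.9  F bay -1.8 6.2 2.1
t 16.40 bay xyz 1.2 123.1 76.1  F bay -0.6 7.9 2.6
```

```bash
cat >> s.py <<'E'
Y=abs((-p[0]*s+p[1]*c)*1e3);al=np.arcsin(np.clip((Y-15.5-67)/66,-1,1));Fy=(-f[0]*s+f[1]*c)*np.sign(-p[0]*s+p[1]*c)
print('   alpha %.2f  Ft %.1f  tipz %.1f (want TCP z %.1f)'%(al,Fy*np.cos(al)-f[2]*np.sin(al),44.5+66*np.cos(al),44.5+66*np.cos(al)-19))
E
python3 -m handwheel '{"xyz":[[0,0.002,-0.0016],[0,0.002,-0.0015],[0,0,0]],"delta_rot":[[0,0,0],[0,0,0],[0,0,0]],"fingers":[1,1,1]}' >/dev/null; python3 s.py
python3 -m handwheel '{"xyz":[[0,0.002,-0.0014],[0,0.002,-0.0013],[0,0,0]],"delta_rot":[[0,0,0],[0,0,0],[0,0,0]],"fingers":[1,1,1]}' >/dev/null; python3 s.py
python3 -m handwheel '{"xyz":[[0,0.002,-0.0013],[0,0.002,-0.0012],[0,0,0]],"delta_rot":[[0,0,0],[0,0,0],[0,0,0]],"fingers":[1,1,1]}' >/dev/null; python3 s.py
```

```text
t 16.70 bay xyz 1.3 118.9 79.4  F bay 0.1 7.2 2.9
   alpha 0.58  Ft 4.4  tipz 99.5 (want TCP z 80.5)
t 17.00 bay xyz 1.3 114.8 82.1  F bay 0.4 5.5 2.6
   alpha 0.51  Ft 3.5  tipz 102.1 (want TCP z 83.1)
t 17.30 bay xyz 1.3 110.6 84.5  F bay 0.3 4.7 1.9
   alpha 0.44  Ft 3.4  tipz 104.2 (want TCP z 85.2)
```

Contact is good at 3.5-4.4 N along the arc. Now the jaw engagement range, so finer steps.

```bash
python3 -m handwheel '{"xyz":[[0,0.002,-0.001],[0,0,0]],"delta_rot":[[0,0,0],[0,0,0]],"fingers":[1,1]}' >/dev/null; python3 s.py
python3 -m handwheel '{"xyz":[[0,0.002,-0.0009],[0,0,0]],"delta_rot":[[0,0,0],[0,0,0]],"fingers":[1,1]}' >/dev/null; python3 s.py
python3 -m handwheel '{"xyz":[[0,0.0015,-0.0006],[0,0,0]],"delta_rot":[[0,0,0],[0,0,0]],"fingers":[1,1]}' >/dev/null; python3 s.py
```

```text
t 17.50 bay xyz 1.3 108.6 85.4  F bay -0.7 4.9 3.1
   alpha 0.41  Ft 3.3  tipz 105.1 (want TCP z 86.1)
t 17.70 bay xyz 1.2 106.5 86.3  F bay 0.3 5.4 2.1
   alpha 0.37  Ft 4.2  tipz 106.0 (want TCP z 87.0)
t 17.90 bay xyz 1.1 104.9 86.7  F bay 0.1 5.4 2.1
   alpha 0.35  Ft 4.4  tipz 106.6 (want TCP z 87.6)
```

```bash
python3 -m handwheel '{"xyz":[[0,0.0015,-0.0006],[0,0,0]],"delta_rot":[[0,0,0],[0,0,0]],"fingers":[1,1]}' >/dev/null; python3 s.py
python3 -m handwheel '{"xyz":[[0,0.0015,-0.0005],[0,0,0]],"delta_rot":[[0,0,0],[0,0,0]],"fingers":[1,1]}' >/dev/null; python3 s.py
python3 -m handwheel '{"xyz":[[0,0.001,-0.0004],[0,0,0]],"delta_rot":[[0,0,0],[0,0,0]],"fingers":[1,1]}' >/dev/null; python3 s.py
```

```text
t 18.10 bay xyz 1.0 103.4 87.2  F bay 0.4 5.6 2.4
   alpha 0.32  Ft 4.6  tipz 107.1 (want TCP z 88.1)
t 18.30 bay xyz 0.9 101.9 87.6  F bay 0.3 4.2 1.6
   alpha 0.30  Ft 3.5  tipz 107.6 (want TCP z 88.6)
t 18.50 bay xyz 0.9 100.9 87.9  F bay 0.3 4.9 2.1
   alpha 0.28  Ft 4.1  tipz 107.9 (want TCP z 88.9)
```

```bash
python3 -m handwheel '{"xyz":[[0,0.001,-0.0003],[0,0,0]],"delta_rot":[[0,0,0],[0,0,0]],"fingers":[1,1]}' >/dev/null; python3 s.py
python3 -m handwheel '{"xyz":[[0,0.001,-0.0003],[0,0,0]],"delta_rot":[[0,0,0],[0,0,0]],"fingers":[1,1]}' >/dev/null; python3 s.py
python3 -m handwheel '{"xyz":[[0,0.001,-0.0003],[0,0,0]],"delta_rot":[[0,0,0],[0,0,0]],"fingers":[1,1]}' >/dev/null; python3 s.py
python3 - <<'E'
from h import *
st,im,d=grab('scene','scene14');i=im[:,:,::-1]; cv2.imwrite('pics/scene14b.png',cv2.resize(i[190:290,240:340],None,fx=6,fy=6,interpolation=cv2.INTER_CUBIC))
st,im,d=grab('side','side14');i=im[:,:,::-1]; cv2.imwrite('pics/side14b.png',cv2.resize(i[130:240,260:370],None,fx=5,fy=5,interpolation=cv2.INTER_CUBIC))
E
```

```text
t 18.70 bay xyz 0.9 99.9 88.2  F bay 0.1 5.6 3.0
   alpha 0.27  Ft 4.6  tipz 108.2 (want TCP z 89.2)
t 18.90 bay xyz 0.8 98.9 88.5  F bay 0.5 5.2 2.0
   alpha 0.25  Ft 4.5  tipz 108.4 (want TCP z 89.4)
t 19.10 bay xyz 0.8 97.9 88.8  F bay 1.5 5.7 1.5
   alpha 0.24  Ft 5.2  tipz 108.7 (want TCP z 89.7)
```

View pics/scene14b.png

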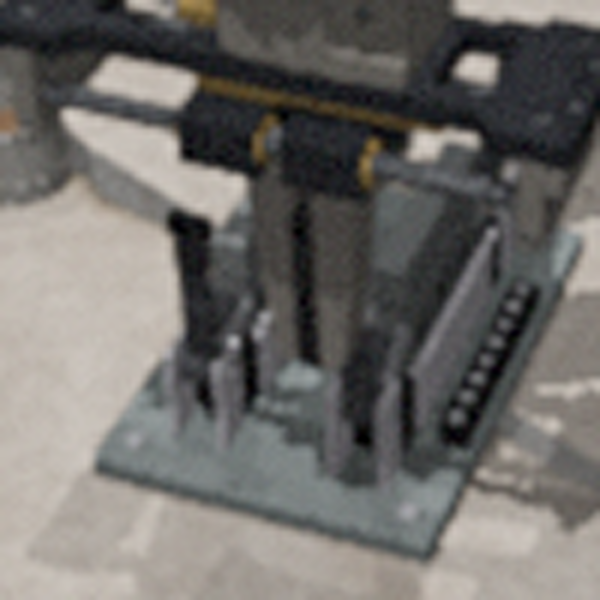

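View pics/side14b.png

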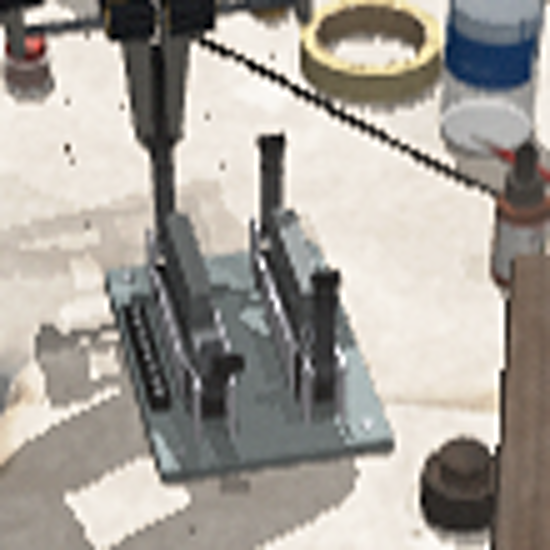

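```bash
python3 -m handwheel '{"xyz":[[0,0.001,-0.0002],[0,0,0]],"delta_rot":[[0,0,0],[0,0,0]],"fingers":[1,1]}' >/dev/null; python3 s.py
python3 -m handwheel '{"xyz":[[0,0.001,-0.0002],[0,0,0]],"delta_rot":[[0,0,0],[0,0,0]],"fingers":[1,1]}' >/dev/null; python3 s.py
python3 -m handwheel '{"xyz":[[0,0.001,-0.0002],[0,0,0]],"delta_rot":[[0,0,0],[0,0,0]],"fingers":[1,1]}' >/dev/null; python3 s.py
python3 -m handwheel '{"xyz":[[0,0.001,-0.0002],[0,0,0]],"delta_rot":[[0,0,0],[0,0,0]],"fingers":[1,1]}' >/dev/null; python3 s.py
```

```text
t 19.40 bay xyz 0.8 96.9 89.0  F bay 0.8 4.6 1.9
   alpha 0.22  Ft 4.0  tipz 108.9 (want TCP z 89.9)
t 19.60 bay xyz 0.8 95.9 89.2  F bay 0.5 4.7 1.8
   alpha 0.20  Ft 4.2  tipz 109.1 (want TCP z 90.1)
t 19.80 bay xyz 0.8 94.9 89.4  F bay 0.4 4.4 2.0
   alpha 0.19  Ft 3.9  tipz 109.3 (want TCP z 90.3)
t 20.00 bay xyz 0.8 93.9 89.6  F bay -0.0 5.1 1.9
   alpha 0.17  Ft 4.7  tipz 109.5 (want TCP z 90.5)
```

Run:
```python
from h import *
grab('side','side15');grab('scene','scene15')
a=np.radians(7.03);c,s=np.cos(a),np.sin(a);Rm=np.array([[c,-s],[s,c]])
for n,fn in [('side','side11'),('side','side14'),('side','side15'),('scene','scene11'),('scene','scene14'),('scene','scene15')]:
    W=cloud(n,fn)[0];L=np.concatenate([(W[...,:2]-[.5525,.0835])@Rm,W[...,2:]],-1)*1000
    m=(abs(L[...,0])<6)&(abs(L[...,1])<36)&(L[...,2]>78)&(L[...,2]<98)
    P=L[m];
    if len(P)>10: print(fn,len(P),np.polyfit(P[:,1],P[:,2],1).round(3),[np.median(P[(P[:,1]>y)&(P[:,1]<y+20),2]).round(1) for y in (-38,-20,0,18)])
    m=(abs(L[...,0])<8)&(L[...,1]>45)&(L[...,1]<125)&(L[...,2]>62)&(L[...,2]<100)
    P=L[m];print('  lever', len(P), P.mean(0).round(1), np.polyfit(P[:,2],P[:,1],1).round(2))
i=np.load('pics/side15.npz')['im'][:,:,::-1];cv2.imwrite('pics/side15b.png',cv2.resize(i[135:225,275:335],None,fx=8,fy=6,interpolation=cv2.INTER_CUBIC))
```

```text
side11 68 [-9.0000e-03  8.8039e+01] [np.float64(89.4), np.float64(88.7), np.float64(89.3), np.float64(87.5)]
  lever 70 [ 1.  94.9 78.9] [1.08 9.39]
side14 67 [-1.8000e-02  8.7274e+01] [np.float64(88.0), np.float64(86.8), np.float64(87.1), np.float64(86.8)]
  lever 48 [ 1.2 72.7 82. ] [ 0.27 50.13]
side15 65 [-3.2000e-02  8.6508e+01] [np.float64(88.6), np.float64(86.5), np.float64(85.4), np.float64(85.9)]
  lever 47 [ 1.  69.6 82.5] [ 0.21 51.92]
scene11 103 [6.0000e-03 9.0424e+01] [np.float64(90.2), np.float64(90.3), np.float64(90.4), np.float64(90.7)]
  lever 106 [-1.8 85.5 77.8] [  1.72 -48.6 ]
scene14 86 [-2.3000e-02  8.9324e+01] [np.float64(90.1), np.float64(89.3), np.float64(88.9), np.float64(88.8)]
  lever 57 [-2.8 67.4 70.7] [  1.19 -16.81]
scene15 86 [-3.7000e-02  8.8439e+01] [np.float64(89.5), np.float64(89.2), np.float64(88.0), np.float64(87.7)]
  lever 57 [-3.  67.3 71.1] [ 1.01 -4.76]
```

View pics/side15b.png

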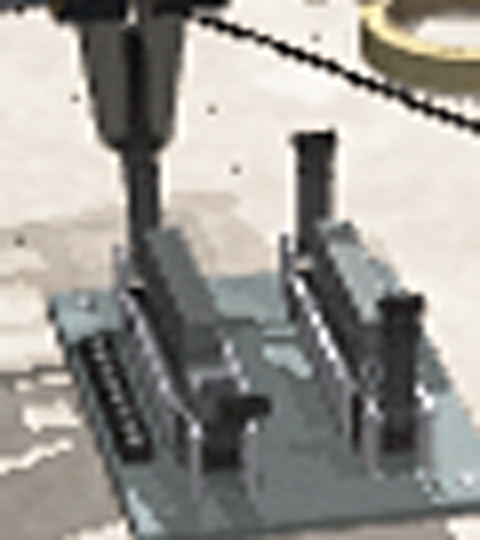

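The module's +y end is going down (top slope -0.037), so the jaw has engaged. I'll continue in 1 mm steps.

```bash
python3 -m handwheel '{"xyz":[[0,0.001,-0.0002],[0,0,0]],"delta_rot":[[0,0,0],[0,0,0]],"fingers":[1,1]}' >/dev/null; python3 s.py
python3 -m handwheel '{"xyz":[[0,0.001,-0.0002],[0,0,0]],"delta_rot":[[0,0,0],[0,0,0]],"fingers":[1,1]}' >/dev/null; python3 s.py
python3 -m handwheel '{"xyz":[[0,0.001,-0.0001],[0,0,0]],"delta_rot":[[0,0,0],[0,0,0]],"fingers":[1,1]}' >/dev/null; python3 s.py
python3 -m handwheel '{"xyz":[[0,0.001,-0.0001],[0,0,0]],"delta_rot":[[0,0,0],[0,0,0]],"fingers":[1,1]}' >/dev/null; python3 s.py
```

```text
t 20.30 bay xyz 0.7 92.9 89.8  F bay 0.4 4.5 1.7
   alpha 0.16  Ft 4.2  tipz 109.7 (want TCP z 90.7)
t 20.50 bay xyz 0.7 91.9 90.0  F bay -0.1 5.1 3.0
   alpha 0.14  Ft 4.6  tipz 109.8 (want TCP z 90.8)
t 20.70 bay xyz 0.7 91.0 90.1  F bay -0.3 4.7 3.0
   alpha 0.13  Ft 4.2  tipz 110.0 (want TCP z 91.0)
t 20.90 bay xyz 0.7 90.1 90.3  F bay 1.0 6.3 2.5
   alpha 0.12  Ft 6.0  tipz 110.1 (want TCP z 91.1)
```

```bash
python3 -m handwheel '{"xyz":[[0,0.0007,-0.0001],[0,0,0]],"delta_rot":[[0,0,0],[0,0,0]],"fingers":[1,1]}' >/dev/null; python3 s.py
python3 -m handwheel '{"xyz":[[0,0.0007,-0.0001],[0,0,0]],"delta_rot":[[0,0,0],[0,0,0]],"fingers":[1,1]}' >/dev/null; python3 s.py
python3 -m handwheel '{"xyz":[[0,0.0007,-0.0001],[0,0,0]],"delta_rot":[[0,0,0],[0,0,0]],"fingers":[1,1]}' >/dev/null; python3 s.py
```

```text
t 21.10 bay xyz 0.8 89.6 90.4  F bay 0.1 7.4 3.2
   alpha 0.11  Ft 7.0  tipz 110.1 (want TCP z 91.1)
t 21.30 bay xyz 0.8 89.1 90.5  F bay -0.5 7.5 3.3
   alpha 0.10  Ft 7.2  tipz 110.2 (want TCP z 91.2)
t 21.50 bay xyz 0.8 88.6 90.6  F bay -0.4 9.5 3.4
   alpha 0.09  Ft 9.2  tipz 110.2 (want TCP z 91.2)
```

```bash
python3 -m handwheel '{"xyz":[[0,0.0007,0],[0,0,0]],"delta_rot":[[0,0,0],[0,0,0]],"fingers":[1,1]}' >/dev/null; python3 s.py
python3 -m handwheel '{"xyz":[[0,0,0],[0,0,0]],"delta_rot":[[0,0,0],[0,0,0]],"fingers":[1,1]}' >/dev/null; python3 s.py
```

```text
t 21.70 bay xyz 0.8 88.1 90.7  F bay -0.0 9.8 4.3
   alpha 0.08  Ft 9.4  tipz 110.3 (want TCP z 91.3)
t 21.90 bay xyz 0.8 88.1 90.7  F bay -1.0 10.3 2.9
   alpha 0.08  Ft 10.0  tipz 110.3 (want TCP z 91.3)
```

```bash
python3 -m handwheel '{"xyz":[[0,0.0006,0],[0,0,0]],"delta_rot":[[0,0,0],[0,0,0]],"fingers":[1,1]}' >/dev/null; python3 s.py
python3 -m handwheel '{"xyz":[[0,0,0],[0,0,0]],"delta_rot":[[0,0,0],[0,0,0]],"fingers":[1,1]}' >/dev/null; python3 s.py
```

```text
t 22.10 bay xyz 0.8 87.7 90.7  F bay -1.4 10.2 3.3
   alpha 0.08  Ft 9.9  tipz 110.3 (want TCP z 91.3)
t 22.30 bay xyz 0.8 87.7 90.7  F bay -0.3 10.4 4.6
   alpha 0.08  Ft 10.0  tipz 110.3 (want TCP z 91.3)
```

```bash
python3 -m handwheel '{"xyz":[[0,0.0008,0],[0,0,0]],"delta_rot":[[0,0,0],[0,0,0]],"fingers":[1,1]}' >/dev/null; python3 s.py
python3 -m handwheel '{"xyz":[[0,0,0],[0,0,0]],"delta_rot":[[0,0,0],[0,0,0]],"fingers":[1,1]}' >/dev/null; python3 s.py
```

```text
t 22.50 bay xyz 0.9 87.1 90.8  F bay -1.0 13.4 5.2
   alpha 0.07  Ft 13.0  tipz 110.3 (want TCP z 91.3)
t 22.70 bay xyz 0.8 87.1 90.8  F bay -1.5 13.2 4.4
   alpha 0.07  Ft 12.9  tipz 110.3 (want TCP z 91.3)
```

Left end is home and firm: about 13 N after a clear climb from 4.5 N. Now I'll retreat outward, go up and over to the outside of the right lever.

```bash
python3 -m handwheel '{"xyz":[[0,-0.004,0],[0,-0.016,0],[0,0,-0.035],[0,0,-0.04],[0,0.03,0]],"delta_rot":[[0,0,0],[0,0,0],[0,0,0],[0,0,0],[0,0,0]],"fingers":[1,1,1,1,1]}'
python3 -m handwheel '{"xyz":[[0,0.04,0],[0,0.04,0],[0,0.04,0],[0,0.04,0],[0,0.04,0]],"delta_rot":[[0,0,0],[0,0,0],[0,0,0],[0,0,0],[0,0,0]],"fingers":[1,1,1,1,1]}'
python3 -m handwheel '{"xyz":[[0,0.011,0],[0,0,0],[0,0,0]],"delta_rot":[[0,0,0],[0,0,0],[0,0,0]],"fingers":[1,1,1]}'; python3 s.py
python3 - <<'E'
from h import *
a=np.radians(7.03);c,s=np.cos(a),np.sin(a);Rm=np.array([[c,-s],[s,c]])
for n,fn in [('wrist','wrist16'),('scene','scene16')]:
    st,im,d=grab(n,fn)
    W=cloud(n,fn)[0];L=np.concatenate([(W[...,:2]-[.5525,.0835])@Rm,W[...,2:]],-1)*1000
    m=(abs(L[...,0])<6)&(abs(L[...,1])<36)&(L[...,2]>75)&(L[...,2]<98)
    P=L[m]
    if len(P)>10: print(fn,len(P),np.polyfit(P[:,1],P[:,2],1).round(3),[np.median(P[(P[:,1]>y)&(P[:,1]<y+20),2]).round(1) for y in (-38,-20,0,18)])
    for sg in (1,-1):
        m=(abs(L[...,0])<12)&(L[...,1]*sg>45)&(L[...,1]*sg<125)&(L[...,2]>70)&(L[...,2]<118);P=L[m]
        r=np.hypot(P[:,1]*sg-67,P[:,2]-44.5);t=P[r>58]
        if len(t):print(' lever',sg,len(t),t.mean(0).round(1))
i=np.load('pics/wrist16.npz')['im'][:,:,::-1];cv2.imwrite('pics/wrist16b.png',i)
E
```

```text
t: 23.2
eef_pos: [0.5464, 0.1615, 0.1698]
eef_rot: [-3.133, -0.196, -0.012]
wrist_force: [1.2, -0.7, 0.1]
grip_width: 0.0003
t: 23.7
eef_pos: [0.5677, -0.0415, 0.1649]
eef_rot: [3.135, 0.192, -0.0]
wrist_force: [0.6, -0.1, -0.2]
grip_width: 0.0005
t: 24.0
eef_pos: [0.5689, -0.0501, 0.1647]
eef_rot: [-3.135, -0.191, 0.001]
wrist_force: [-0.3, -0.1, -0.6]
grip_width: 0.0002
t 24.00 bay xyz -0.1 -134.7 164.7  F bay -0.3 -0.0 -0.6
   alpha 0.91  Ft 0.5  tipz 84.9 (want TCP z 65.9)
wrist16 1146 [-5.7000e-02  8.7573e+01] [np.float64(89.1), np.float64(88.1), np.float64(87.4), np.float64(nan)]
 lever -1 399 [   0.6 -106.8   97.9]
scene16 107 [-5.3000e-02  8.7879e+01] [np.float64(89.2), np.float64(88.7), np.float64(87.2), np.float64(86.4)]
 lever 1 50 [ -1.4  76.  110.8]
 lever -1 33 [  -1.3 -106.1   96.7]
  return _methods._mean(a, axis=axis, dtype=dtype,
  ret = ret.dtype.type(ret / rcount)
```

View pics/wrist16b.png

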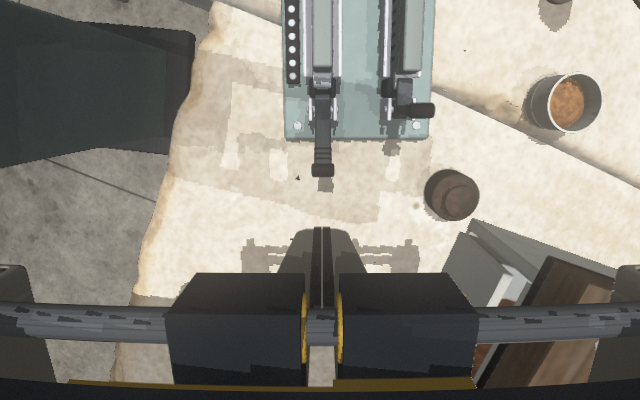

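Run:
```python
from h import *
Ws=[cloud('side','side0')[0],cloud('wrist','wrist16')[0],cloud('scene','scene0')[0]]
for W,n in zip(Ws,['side','wrist','scene']):
  print(n)
  for y0 in np.arange(-.14,.0,.02):
    print(round(y0,2),[ (round(float(np.nanmax(W[...,2][s])),2) if s.sum()>2 else '-') for x0 in np.arange(.60,.76,.02) for s in [((W[...,0]>=x0)&(W[...,0]<x0+.02)&(W[...,1]>=y0)&(W[...,1]<y0+.02)&(W[...,2]<.24))]])
```

```text
side
-0.14 [0.0, 0.0, 0.0, 0.0, 0.18, 0.19, 0.19, 0.19, 0.19]
-0.12 [0.0, 0.0, 0.0, 0.0, 0.15, 0.18, 0.19, 0.19, 0.18]
-0.1 [0.0, 0.0, 0.0, 0.0, 0.0, 0.19, 0.19, 0.19, 0.19]
-0.08 [0.0, 0.0, 0.0, 0.03, 0.04, 0.19, 0.19, 0.18, 0.19]
-0.06 [0.0, 0.0, 0.0, 0.03, 0.04, 0.18, 0.18, '-', '-']
-0.04 [0.0, 0.0, 0.0, 0.02, 0.04, 0.04, '-', '-', '-']
-0.02 [0.01, 0.01, 0.01, 0.24, 0.24, '-', '-', '-', '-']
0.0 [0.11, 0.11, 0.02, 0.24, 0.0, 0.0, 0.0, '-', '-']
wrist
-0.14 [0.0, 0.0, 0.0, 0.0, 0.18, 0.15, '-', '-', 0.02]
-0.12 [0.0, 0.0, 0.0, 0.0, 0.18, 0.18, 0.18, '-', '-']
-0.1 [0.0, 0.0, 0.0, 0.0, 0.18, 0.18, 0.18, 0.09, 0.06]
-0.08 [0.0, 0.0, 0.0, 0.03, 0.04, 0.18, 0.18, 0.15, 0.15]
-0.06 [0.0, 0.0, 0.0, 0.04, 0.04, 0.18, 0.18, 0.17, 0.0]
-0.04 [0.0, 0.0, 0.0, 0.03, 0.04, 0.04, 0.0, 0.0, 0.0]
-0.02 [0.01, 0.01, 0.01, 0.0, 0.0, 0.0, 0.0, 0.0, 0.0]
0.0 [0.11, 0.05, 0.02, 0.01, 0.0, 0.0, 0.0, 0.0, 0.0]
scene
-0.14 [0.0, 0.0, 0.0, 0.0, 0.18, 0.18, 0.18, 0.18, '-']
-0.12 [0.0, 0.0, 0.0, 0.0, 0.18, 0.19, 0.18, '-', 0.19]
-0.1 [0.0, 0.0, 0.0, 0.0, 0.16, 0.18, 0.18, 0.18, 0.19]
-0.08 [0.0, 0.0, 0.0, 0.0, 0.04, 0.19, 0.18, 0.19, 0.19]
-0.06 [0.0, 0.0, 0.0, 0.04, 0.04, 0.18, 0.18, 0.18, 0.01]
-0.04 [0.0, 0.0, '-', 0.03, 0.04, 0.04, 0.0, 0.0, 0.0]
-0.02 [0.01, 0.01, '-', 0.24, 0.0, 0.0, 0.0, 0.0, 0.0]
0.0 [0.1, '-', '-', 0.24, 0.24, 0.0, 0.0, 0.0, 0.0]
```

```bash
python3 -m handwheel '{"xyz":[[0,-0.006,0.03],[0,0,0.03],[0,0,0.025],[0,0,0],[0,0,0]],"delta_rot":[[0,0,0],[0,0,0],[0,0,0],[0,0,0],[0,0,0]],"fingers":[1,1,1,1,1]}' ; python3 s.py
python3 -m handwheel '{"xyz":[[0,0,0],[0,0,0]],"delta_rot":[[0,0,0],[0,0,0]],"fingers":[1,1]}'>/dev/null ; python3 s.py
python3 -m handwheel '{"xyz":[[0,-0.002,0],[0,0,0]],"delta_rot":[[0,0,0],[0,0,0]],"fingers":[1,1]}' >/dev/null; python3 s.py
python3 -m handwheel '{"xyz":[[0,-0.002,0],[0,0,0]],"delta_rot":[[0,0,0],[0,0,0]],"fingers":[1,1]}' >/dev/null; python3 s.py
python3 -m handwheel '{"xyz":[[0,-0.002,0],[0,0,0]],"delta_rot":[[0,0,0],[0,0,0]],"fingers":[1,1]}' >/dev/null; python3 s.py
```

```text
t: 24.6
eef_pos: [0.5683, -0.0442, 0.0801]
eef_rot: [-3.135, -0.194, 0.001]
wrist_force: [-0.0, -0.5, 0.6]
grip_width: 0.0005
t 24.60 bay xyz 0.1 -128.7 80.1  F bay -0.1 -0.5 0.6
   alpha 0.78  Ft -0.1  tipz 91.6 (want TCP z 72.6)
t 24.80 bay xyz 1.1 -129.7 81.4  F bay 0.1 0.2 -0.0
   alpha 0.80  Ft -0.1  tipz 90.7 (want TCP z 71.7)
t 25.00 bay xyz 0.3 -127.6 80.6  F bay -0.5 -0.3 -0.1
   alpha 0.75  Ft 0.3  tipz 92.7 (want TCP z 73.7)
t 25.20 bay xyz 0.0 -125.5 80.0  F bay 0.7 0.1 -0.1
   alpha 0.71  Ft -0.0  tipz 94.6 (want TCP z 75.6)
t 25.40 bay xyz 0.1 -124.3 80.1  F bay -0.5 -3.9 1.6
   alpha 0.69  Ft 2.0  tipz 95.6 (want TCP z 76.6)
```

```bash
sed -i 's/Y-15.5/Y-18.0/' s.py
python3 -m handwheel '{"xyz":[[0,-0.002,-0.0012],[0,-0.002,-0.0014],[0,0,0]],"delta_rot":[[0,0,0],[0,0,0],[0,0,0]],"fingers":[1,1,1]}' >/dev/null; python3 s.py
python3 -m handwheel '{"xyz":[[0,-0.002,-0.0013],[0,-0.002,-0.0012],[0,0,0]],"delta_rot":[[0,0,0],[0,0,0],[0,0,0]],"fingers":[1,1,1]}' >/dev/null; python3 s.py
python3 -m handwheel '{"xyz":[[0,-0.002,-0.0012],[0,-0.002,-0.0011],[0,0,0]],"delta_rot":[[0,0,0],[0,0,0],[0,0,0]],"fingers":[1,1,1]}' >/dev/null; python3 s.py
```

```text
t 25.70 bay xyz 0.3 -120.6 82.9  F bay -0.6 -6.6 2.6
   alpha 0.57  Ft 4.2  tipz 100.1 (want TCP z 81.1)
t 26.00 bay xyz 0.4 -116.5 85.5  F bay -1.1 -5.4 2.5
   alpha 0.50  Ft 3.6  tipz 102.5 (want TCP z 83.5)
t 26.30 bay xyz 0.5 -112.4 87.7  F bay -0.0 -5.0 2.0
   alpha 0.43  Ft 3.7  tipz 104.5 (want TCP z 85.5)
```

```bash
python3 -m handwheel '{"xyz":[[0,-0.002,-0.0005],[0,0,0]],"delta_rot":[[0,0,0],[0,0,0]],"fingers":[1,1]}' >/dev/null; python3 s.py
python3 -m handwheel '{"xyz":[[0,-0.002,-0.0005],[0,0,0]],"delta_rot":[[0,0,0],[0,0,0]],"fingers":[1,1]}' >/dev/null; python3 s.py
python3 -m handwheel '{"xyz":[[0,-0.0015,-0.0004],[0,0,0]],"delta_rot":[[0,0,0],[0,0,0]],"fingers":[1,1]}' >/dev/null; python3 s.py
python3 -m handwheel '{"xyz":[[0,-0.0015,-0.0004],[0,0,0]],"delta_rot":[[0,0,0],[0,0,0]],"fingers":[1,1]}' >/dev/null; python3 s.py
python3 -m handwheel '{"xyz":[[0,-0.001,-0.0003],[0,0,0]],"delta_rot":[[0,0,0],[0,0,0]],"fingers":[1,1]}' >/dev/null; python3 s.py
python3 -m handwheel '{"xyz":[[0,-0.001,-0.0003],[0,0,0]],"delta_rot":[[0,0,0],[0,0,0]],"fingers":[1,1]}' >/dev/null; python3 s.py
```

```text
t 26.50 bay xyz 0.5 -110.4 88.2  F bay -0.5 -5.0 2.0
   alpha 0.39  Ft 3.9  tipz 105.4 (want TCP z 86.4)
t 26.70 bay xyz 0.5 -108.3 88.7  F bay -0.7 -3.9 2.4
   alpha 0.36  Ft 2.8  tipz 106.3 (want TCP z 87.3)
t 26.90 bay xyz 0.5 -106.7 89.0  F bay -0.1 -5.3 2.9
   alpha 0.34  Ft 4.1  tipz 106.8 (want TCP z 87.8)
t 27.10 bay xyz 0.4 -105.1 89.3  F bay -0.0 -5.2 2.1
   alpha 0.31  Ft 4.3  tipz 107.4 (want TCP z 88.4)
t 27.30 bay xyz 0.4 -104.2 89.6  F bay 0.5 -5.3 3.1
   alpha 0.30  Ft 4.2  tipz 107.6 (want TCP z 88.6)
t 27.50 bay xyz 0.4 -103.3 90.0  F bay -0.4 -6.6 3.0
   alpha 0.28  Ft 5.5  tipz 107.9 (want TCP z 88.9)
```

```bash
python3 -m handwheel '{"xyz":[[0,-0.001,-0.0002],[0,0,0]],"delta_rot":[[0,0,0],[0,0,0]],"fingers":[1,1]}' >/dev/null; python3 s.py
python3 -m handwheel '{"xyz":[[0,-0.001,-0.0002],[0,0,0]],"delta_rot":[[0,0,0],[0,0,0]],"fingers":[1,1]}' >/dev/null; python3 s.py
python3 -m handwheel '{"xyz":[[0,-0.001,-0.0002],[0,0,0]],"delta_rot":[[0,0,0],[0,0,0]],"fingers":[1,1]}' >/dev/null; python3 s.py
python3 -m handwheel '{"xyz":[[0,-0.001,-0.0002],[0,0,0]],"delta_rot":[[0,0,0],[0,0,0]],"fingers":[1,1]}' >/dev/null; python3 s.py
```

```text
t 27.70 bay xyz 0.4 -102.4 90.2  F bay -0.2 -7.1 3.3
   alpha 0.27  Ft 6.0  tipz 108.2 (want TCP z 89.2)
t 27.90 bay xyz 0.4 -101.4 90.3  F bay 0.5 -7.0 2.3
   alpha 0.25  Ft 6.2  tipz 108.4 (want TCP z 89.4)
t 28.10 bay xyz 0.4 -100.4 90.6  F bay 0.6 -5.7 2.7
   alpha 0.23  Ft 4.9  tipz 108.7 (want TCP z 89.7)
t 28.30 bay xyz 0.4 -99.3 90.8  F bay -0.6 -6.8 2.5
   alpha 0.22  Ft 6.1  tipz 108.9 (want TCP z 89.9)
```

```bash
python3 -m handwheel '{"xyz":[[0,-0.001,-0.0002],[0,0,0]],"delta_rot":[[0,0,0],[0,0,0]],"fingers":[1,1]}' >/dev/null; python3 s.py
python3 -m handwheel '{"xyz":[[0,-0.001,-0.0002],[0,0,0]],"delta_rot":[[0,0,0],[0,0,0]],"fingers":[1,1]}' >/dev/null; python3 s.py
python3 -m handwheel '{"xyz":[[0,-0.001,-0.0002],[0,0,0]],"delta_rot":[[0,0,0],[0,0,0]],"fingers":[1,1]}' >/dev/null; python3 s.py
python3 -m handwheel '{"xyz":[[0,-0.001,-0.0002],[0,0,0]],"delta_rot":[[0,0,0],[0,0,0]],"fingers":[1,1]}' >/dev/null; python3 s.py
```

```text
t 28.50 bay xyz 0.4 -98.3 90.9  F bay 0.6 -6.8 2.2
   alpha 0.20  Ft 6.2  tipz 109.1 (want TCP z 90.1)
t 28.70 bay xyz 0.4 -97.3 91.2  F bay 0.0 -5.7 3.3
   alpha 0.19  Ft 5.0  tipz 109.3 (want TCP z 90.3)
t 28.90 bay xyz 0.4 -96.3 91.3  F bay 0.3 -6.5 2.3
   alpha 0.17  Ft 6.0  tipz 109.5 (want TCP z 90.5)
t 29.10 bay xyz 0.4 -95.3 91.5  F bay 0.7 -5.5 2.0
   alpha 0.16  Ft 5.1  tipz 109.7 (want TCP z 90.7)
```

```bash
python3 -m handwheel '{"xyz":[[0,-0.001,-0.0001],[0,0,0]],"delta_rot":[[0,0,0],[0,0,0]],"fingers":[1,1]}' >/dev/null; python3 s.py
python3 -m handwheel '{"xyz":[[0,-0.001,-0.0001],[0,0,0]],"delta_rot":[[0,0,0],[0,0,0]],"fingers":[1,1]}' >/dev/null; python3 s.py
python3 -m handwheel '{"xyz":[[0,-0.001,-0.0001],[0,0,0]],"delta_rot":[[0,0,0],[0,0,0]],"fingers":[1,1]}' >/dev/null; python3 s.py
python3 -m handwheel '{"xyz":[[0,-0.001,-0.0001],[0,0,0]],"delta_rot":[[0,0,0],[0,0,0]],"fingers":[1,1]}' >/dev/null; python3 s.py
```

```text
t 29.30 bay xyz 0.3 -94.3 91.6  F bay 1.2 -6.6 2.9
   alpha 0.14  Ft 6.2  tipz 109.8 (want TCP z 90.8)
t 29.50 bay xyz 0.3 -93.3 91.7  F bay 0.4 -5.8 2.9
   alpha 0.13  Ft 5.4  tipz 110.0 (want TCP z 91.0)
t 29.70 bay xyz 0.3 -92.3 91.8  F bay -0.4 -5.8 2.4
   alpha 0.11  Ft 5.5  tipz 110.1 (want TCP z 91.1)
t 29.90 bay xyz 0.3 -91.3 91.9  F bay -0.6 -6.0 1.9
   alpha 0.10  Ft 5.8  tipz 110.2 (want TCP z 91.2)
```

```bash
python3 -m handwheel '{"xyz":[[0,-0.001,-0.0001],[0,0,0]],"delta_rot":[[0,0,0],[0,0,0]],"fingers":[1,1]}' >/dev/null; python3 s.py
python3 -m handwheel '{"xyz":[[0,-0.001,-0.0001],[0,0,0]],"delta_rot":[[0,0,0],[0,0,0]],"fingers":[1,1]}' >/dev/null; python3 s.py
python3 -m handwheel '{"xyz":[[0,-0.001,-0.0001],[0,0,0]],"delta_rot":[[0,0,0],[0,0,0]],"fingers":[1,1]}' >/dev/null; python3 s.py
```

```text
t 30.10 bay xyz 0.3 -90.3 92.0  F bay 0.2 -5.9 2.9
   alpha 0.08  Ft 5.7  tipz 110.3 (want TCP z 91.3)
t 30.30 bay xyz 0.3 -89.3 92.1  F bay 0.3 -6.4 2.4
   alpha 0.07  Ft 6.3  tipz 110.4 (want TCP z 91.4)
t 30.50 bay xyz 0.4 -88.5 92.2  F bay -0.2 -7.3 2.5
   alpha 0.05  Ft 7.2  tipz 110.4 (want TCP z 91.4)
```

Movement is starting to lag the command, so contact is near. Smaller steps from here.

```bash
python3 -m handwheel '{"xyz":[[0,-0.0007,-0.0001],[0,0,0]],"delta_rot":[[0,0,0],[0,0,0]],"fingers":[1,1]}' >/dev/null; python3 s.py
python3 -m handwheel '{"xyz":[[0,-0.0007,0],[0,0,0]],"delta_rot":[[0,0,0],[0,0,0]],"fingers":[1,1]}' >/dev/null; python3 s.py
python3 -m handwheel '{"xyz":[[0,-0.0007,0],[0,0,0]],"delta_rot":[[0,0,0],[0,0,0]],"fingers":[1,1]}' >/dev/null; python3 s.py
```

```text
t 30.70 bay xyz 0.3 -88.0 92.3  F bay -0.7 -9.0 3.9
   alpha 0.05  Ft 8.8  tipz 110.4 (want TCP z 91.4)
t 30.90 bay xyz 0.3 -87.5 92.4  F bay -0.5 -9.2 3.9
   alpha 0.04  Ft 9.1  tipz 110.5 (want TCP z 91.5)
t 31.10 bay xyz 0.4 -87.0 92.5  F bay 0.5 -10.2 4.4
   alpha 0.03  Ft 10.1  tipz 110.5 (want TCP z 91.5)
```

```bash
python3 -m handwheel '{"xyz":[[0,-0.0007,0],[0,0,0]],"delta_rot":[[0,0,0],[0,0,0]],"fingers":[1,1]}' >/dev/null; python3 s.py
python3 -m handwheel '{"xyz":[[0,-0.0007,0],[0,0,0]],"delta_rot":[[0,0,0],[0,0,0]],"fingers":[1,1]}' >/dev/null; python3 s.py
python3 -m handwheel '{"xyz":[[0,0,0],[0,0,0]],"delta_rot":[[0,0,0],[0,0,0]],"fingers":[1,1]}' >/dev/null; python3 s.py
```

```text
t 31.30 bay xyz 0.4 -86.5 92.5  F bay -0.9 -11.6 4.8
   alpha 0.02  Ft 11.4  tipz 110.5 (want TCP z 91.5)
t 31.50 bay xyz 0.5 -85.9 92.6  F bay -0.9 -11.8 5.9
   alpha 0.01  Ft 11.7  tipz 110.5 (want TCP z 91.5)
t 31.70 bay xyz 0.4 -85.9 92.6  F bay -1.3 -12.1 4.3
   alpha 0.01  Ft 12.0  tipz 110.5 (want TCP z 91.5)
```

Right end is firm at about 12 N. I'll retreat and inspect.

```bash
python3 -m handwheel '{"xyz":[[0,0.004,0],[0,0.01,0],[0,0,-0.035],[0,0,-0.04],[0,-0.03,0]],"delta_rot":[[0,0,0],[0,0,0],[0,0,0],[0,0,0],[0,0,0]],"fingers":[1,1,1,1,1]}'
python3 -m handwheel '{"xyz":[[0,-0.04,0],[0,-0.04,-0.01],[0,-0.04,-0.01],[0,-0.02,-0.01],[0,0,0]],"delta_rot":[[0,0,0],[0,0,0],[0,0,0],[0,0,0],[0,0,0]],"fingers":[1,1,1,1,1]}'
python3 -m handwheel '{"xyz":[[0,0,0],[0,0,0]],"delta_rot":[[0,0,0],[0,0,0]],"fingers":[1,1]}'; python3 s.py
cat > chk.py <<'E'
from h import *
import sys
k=sys.argv[1]
a=np.radians(7.03);c,s=np.cos(a),np.sin(a);Rm=np.array([[c,-s],[s,c]])
for n in ['wrist','scene','side']:
    fn=n+k
    st,im,d=grab(n,fn)
    W=cloud(n,fn)[0];L=np.concatenate([(W[...,:2]-[.5525,.0835])@Rm,W[...,2:]],-1)*1000
    m=(abs(L[...,0])<6)&(abs(L[...,1])<38)&(L[...,2]>75)&(L[...,2]<98)
    P=L[m]
    if len(P)>10: print(fn,len(P),np.polyfit(P[:,1],P[:,2],1).round(3),[np.median(P[(P[:,1]>y)&(P[:,1]<y+20),2]).round(1) for y in (-38,-20,0,18)])
    for sg in (1,-1):
        m=(abs(L[...,0])<12)&(L[...,1]*sg>45)&(L[...,1]*sg<125)&(L[...,2]>70)&(L[...,2]<118);P=L[m]
        r=np.hypot(P[:,1]*sg-67,P[:,2]-44.5);t=P[r>58]
        if len(t):print(' lever',sg,len(t),t.mean(0).round(1))
    i=im[:,:,::-1]
    b={'wrist':(200,20,460,310),'scene':(240,180,350,290),'side':(260,130,370,240)}[n]
    q=i[b[1]:b[3],b[0]:b[2]];f=540/q.shape[0];cv2.imwrite('pics/%sb.png'%fn,cv2.resize(q,None,fx=f,fy=f,interpolation=cv2.INTER_CUBIC))
E
python3 chk.py 17 2>/dev/null
```

```text
t: 32.2
eef_pos: [0.5643, 0.0141, 0.1718]
eef_rot: [3.136, 0.188, 0.012]
wrist_force: [0.6, -0.1, -0.6]
grip_width: 0.0003
t: 32.7
eef_pos: [0.544, 0.1573, 0.1981]
eef_rot: [-3.134, -0.196, -0.002]
wrist_force: [0.7, 0.3, -0.5]
grip_width: 0.0004
t: 32.9
eef_pos: [0.5435, 0.1537, 0.1964]
eef_rot: [3.135, 0.191, -0.002]
wrist_force: [-1.2, -0.8, 0.0]
grip_width: 0.0003
t 32.90 bay xyz -0.4 70.7 196.4  F bay -1.3 -0.7 0.0
   alpha -0.22  Ft -0.6  tipz 108.9 (want TCP z 89.9)
 lever 1 266 [-1.00e-01  7.96e+01  1.13e+02]
 lever -1 240 [  0.4 -69.4 112.5]
scene17 113 [6.0000e-03 8.5207e+01] [np.float64(84.6), np.float64(85.0), np.float64(85.9), np.float64(86.1)]
 lever 1 43 [ -1.4  79.8 111.1]
 lever -1 38 [ -1.3 -70.2 110.8]
side17 72 [ 0.    83.793] [np.float64(83.8), np.float64(84.2), np.float64(84.0), np.float64(84.6)]
 lever 1 20 [  1.1  72.9 109.5]
 lever -1 24 [  2.2 -76.1 110.5]
```

View pics/side17b.png

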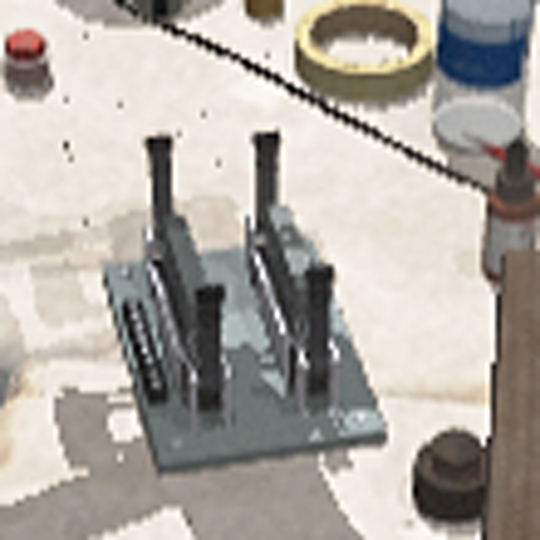

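View pics/scene17b.png

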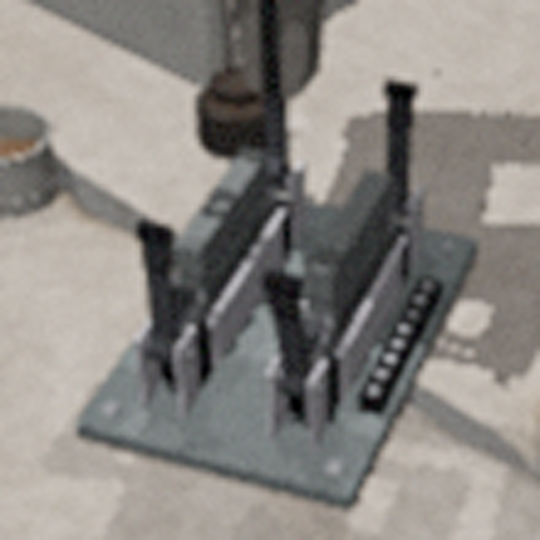

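View pics/wrist17b.png

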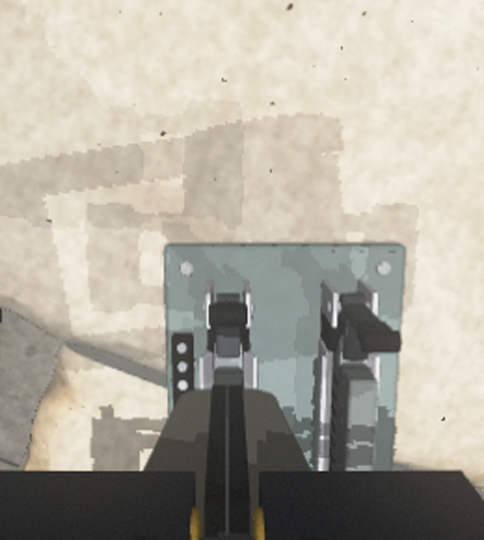

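The module is level now, with its top about 85 mm over its full length. However, the left lever's grip has moved outward about 4 mm since I pressed it, probably because lowering the right end rocked the module. I'll press the left lever again to be sure.

```bash
python3 -m handwheel '{"xyz":[[0,-0.02,0],[0,-0.018,0],[0,0,0.04],[0,0,0.04],[0,0,0.025]],"delta_rot":[[0,0,0],[0,0,0],[0,0,0],[0,0,0],[0,0,0]],"fingers":[1,1,1,1,1]}'>/dev/null; python3 s.py
python3 -m handwheel '{"xyz":[[0,0,0],[0,0,0],[0,0,0]],"delta_rot":[[0,0,0],[0,0,0],[0,0,0]],"fingers":[1,1,1]}'>/dev/null; python3 s.py
python3 -m handwheel '{"xyz":[[0,0.003,0],[0,0.003,0],[0,0,0]],"delta_rot":[[0,0,0],[0,0,0],[0,0,0]],"fingers":[1,1,1]}'>/dev/null; python3 s.py
python3 -m handwheel '{"xyz":[[0,0.003,0],[0,0.002,0],[0,0,0]],"delta_rot":[[0,0,0],[0,0,0],[0,0,0]],"fingers":[1,1,1]}'>/dev/null; python3 s.py
python3 -m handwheel '{"xyz":[[0,0.002,0],[0,0,0]],"delta_rot":[[0,0,0],[0,0,0]],"fingers":[1,1]}'>/dev/null; python3 s.py
```

```text
t 33.55 bay xyz -1.3 108.9 89.4  F bay 0.4 -0.5 0.3
   alpha 0.37  Ft -0.6  tipz 106.0 (want TCP z 87.0)
t 33.85 bay xyz 1.4 109.8 93.7  F bay 0.5 -0.4 0.5
   alpha 0.38  Ft -0.6  tipz 105.7 (want TCP z 86.7)
t 34.15 bay xyz 0.5 103.4 92.8  F bay -0.4 0.1 -0.5
   alpha 0.28  Ft 0.2  tipz 107.9 (want TCP z 88.9)
t 34.45 bay xyz 0.1 98.5 92.1  F bay 0.4 0.2 -0.2
   alpha 0.21  Ft 0.3  tipz 109.1 (want TCP z 90.1)
t 34.65 bay xyz 0.1 96.7 92.0  F bay -1.2 -0.7 -0.3
   alpha 0.18  Ft -0.7  tipz 109.5 (want TCP z 90.5)
```

```bash
python3 -m handwheel '{"xyz":[[0,0.002,0],[0,0,0]],"delta_rot":[[0,0,0],[0,0,0]],"fingers":[1,1]}'>/dev/null; python3 s.py
python3 -m handwheel '{"xyz":[[0,0.0015,0],[0,0,0]],"delta_rot":[[0,0,0],[0,0,0]],"fingers":[1,1]}'>/dev/null; python3 s.py
python3 -m handwheel '{"xyz":[[0,0.001,0],[0,0,0]],"delta_rot":[[0,0,0],[0,0,0]],"fingers":[1,1]}'>/dev/null; python3 s.py
```

```text
t 34.85 bay xyz 0.1 94.7 92.0  F bay 0.0 0.1 0.5
   alpha 0.15  Ft 0.1  tipz 109.8 (want TCP z 90.8)
t 35.05 bay xyz 0.1 93.2 92.1  F bay 0.6 0.2 0.0
   alpha 0.12  Ft 0.2  tipz 110.0 (want TCP z 91.0)
t 35.25 bay xyz 0.2 92.5 92.1  F bay -0.2 1.1 -0.2
   alpha 0.11  Ft 1.1  tipz 110.1 (want TCP z 91.1)
```

```bash
python3 -m handwheel '{"xyz":[[0,0.001,0],[0,0,0]],"delta_rot":[[0,0,0],[0,0,0]],"fingers":[1,1]}'>/dev/null; python3 s.py
python3 -m handwheel '{"xyz":[[0,0.001,-0.0001],[0,0,0]],"delta_rot":[[0,0,0],[0,0,0]],"fingers":[1,1]}'>/dev/null; python3 s.py
python3 -m handwheel '{"xyz":[[0,0.0007,-0.0001],[0,0,0]],"delta_rot":[[0,0,0],[0,0,0]],"fingers":[1,1]}'>/dev/null; python3 s.py
python3 -m handwheel '{"xyz":[[0,0.0007,-0.0001],[0,0,0]],"delta_rot":[[0,0,0],[0,0,0]],"fingers":[1,1]}'>/dev/null; python3 s.py
```

```text
t 35.45 bay xyz 0.2 92.2 92.2  F bay 1.8 5.7 0.0
   alpha 0.11  Ft 5.6  tipz 110.1 (want TCP z 91.1)
t 35.65 bay xyz 0.2 91.6 92.3  F bay -0.4 8.9 -0.8
   alpha 0.10  Ft 9.0  tipz 110.2 (want TCP z 91.2)
t 35.85 bay xyz 0.2 91.2 92.4  F bay -0.8 10.2 -0.3
   alpha 0.09  Ft 10.2  tipz 110.2 (want TCP z 91.2)
t 36.05 bay xyz 0.2 90.7 92.5  F bay -0.9 9.8 -0.3
   alpha 0.09  Ft 9.8  tipz 110.3 (want TCP z 91.3)
```

```bash
python3 -m handwheel '{"xyz":[[0,0.0007,0],[0,0,0]],"delta_rot":[[0,0,0],[0,0,0]],"fingers":[1,1]}'>/dev/null; python3 s.py
python3 -m handwheel '{"xyz":[[0,0.0007,0],[0,0,0]],"delta_rot":[[0,0,0],[0,0,0]],"fingers":[1,1]}'>/dev/null; python3 s.py
python3 -m handwheel '{"xyz":[[0,0,0],[0,0,0]],"delta_rot":[[0,0,0],[0,0,0]],"fingers":[1,1]}'>/dev/null; python3 s.py
```

```text
t 36.25 bay xyz 0.3 90.2 92.6  F bay -0.9 11.6 0.5
   alpha 0.08  Ft 11.5  tipz 110.3 (want TCP z 91.3)
t 36.45 bay xyz 0.3 89.7 92.7  F bay -1.0 12.7 0.1
   alpha 0.07  Ft 12.7  tipz 110.3 (want TCP z 91.3)
t 36.65 bay xyz 0.3 89.8 92.7  F bay -1.6 12.1 1.5
   alpha 0.07  Ft 12.0  tipz 110.3 (want TCP z 91.3)
```

```bash
python3 -m handwheel '{"xyz":[[0,-0.002,0],[0,-0.004,0],[0,-0.014,0],[0,0,-0.04],[0,0,-0.04]],"delta_rot":[[0,0,0],[0,0,0],[0,0,0],[0,0,0],[0,0,0]],"fingers":[1,1,1,1,1]}'>/dev/null
python3 -m handwheel '{"xyz":[[0,0.03,-0.03],[0,0.008,0],[0,0,0],[0,0,0]],"delta_rot":[[0,0,0],[0,0,0],[0,0,0],[0,0,0]],"fingers":[1,1,1,1]}'>/dev/null;python3 s.py
python3 chk.py 18 2>/dev/null
```

```text
t 37.55 bay xyz -0.6 69.9 201.2  F bay -0.7 0.5 -0.4
   alpha -0.23  Ft 0.4  tipz 108.7 (want TCP z 89.7)
wrist18 29 [1.3000e-02 8.4667e+01] [np.float64(84.2), np.float64(nan), np.float64(nan), np.float64(85.2)]
 lever 1 256 [  0.   78.5 113.1]
 lever -1 183 [  0.6 -70.9 113.6]
scene18 123 [-1.9000e-02  8.5024e+01] [np.float64(84.9), np.float64(85.4), np.float64(85.9), np.float64(85.3)]
 lever 1 49 [ -1.3  78.8 110.7]
 lever -1 38 [ -1.1 -71.5 110.3]
side18 74 [1.6000e-02 8.3504e+01] [np.float64(83.3), np.float64(83.2), np.float64(84.3), np.float64(84.1)]
 lever 1 22 [  1.1  73.  109. ]
 lever -1 24 [  1.4 -77.3 110.4]
```

View pics/scene18b.png

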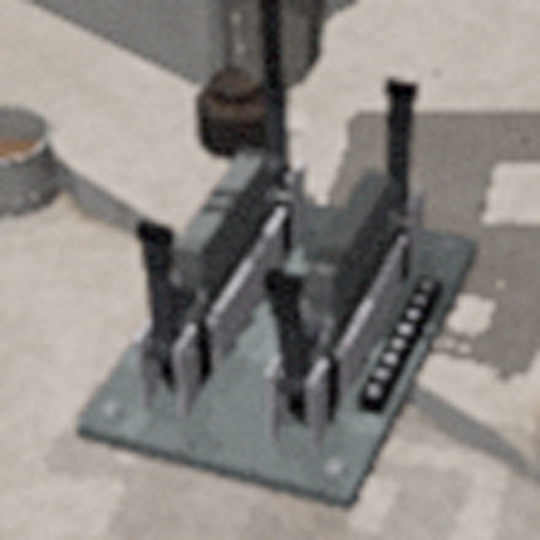

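The left lever holds better now, but the right one gave about 1 mm, so the two ends rock each other slightly. I'll re-press the right side as well; the effect is shrinking.

```bash
python3 -m handwheel '{"xyz":[[0,0.045,0],[0,0.045,0],[0,0.045,0],[0,0.043,0],[0,0,0.03]],"delta_rot":[[0,0,0],[0,0,0],[0,0,0],[0,0,0],[0,0,0]],"fingers":[1,1,1,1,1]}'>/dev/null
python3 -m handwheel '{"xyz":[[0,0,0.04],[0,0,0.038],[0,0,0],[0,0,0],[0,0,0]],"delta_rot":[[0,0,0],[0,0,0],[0,0,0],[0,0,0],[0,0,0]],"fingers":[1,1,1,1,1]}'>/dev/null;python3 s.py
python3 -m handwheel '{"xyz":[[0,-0.004,0],[0,-0.004,0],[0,-0.003,0],[0,0,0]],"delta_rot":[[0,0,0],[0,0,0],[0,0,0],[0,0,0]],"fingers":[1,1,1,1]}'>/dev/null;python3 s.py
python3 -m handwheel '{"xyz":[[0,-0.003,0],[0,0,0]],"delta_rot":[[0,0,0],[0,0,0]],"fingers":[1,1]}'>/dev/null;python3 s.py
```

```text
t 38.70 bay xyz 1.3 -108.4 96.0  F bay 0.3 0.4 0.7
   alpha 0.36  Ft -0.6  tipz 106.2 (want TCP z 87.2)
t 39.10 bay xyz 0.3 -97.0 94.9  F bay -0.1 -1.1 -0.4
   alpha 0.18  Ft 1.1  tipz 109.4 (want TCP z 90.4)
t 39.30 bay xyz 0.0 -94.2 94.4  F bay 0.1 0.2 -0.0
   alpha 0.14  Ft -0.1  tipz 109.9 (want TCP z 90.9)
```

```bash
python3 -m handwheel '{"xyz":[[0,-0.002,0.001],[0,0,0]],"delta_rot":[[0,0,0],[0,0,0]],"fingers":[1,1]}'>/dev/null;python3 s.py
python3 -m handwheel '{"xyz":[[0,-0.0015,0.001],[0,0,0]],"delta_rot":[[0,0,0],[0,0,0]],"fingers":[1,1]}'>/dev/null;python3 s.py
python3 -m handwheel '{"xyz":[[0,-0.001,0],[0,0,0]],"delta_rot":[[0,0,0],[0,0,0]],"fingers":[1,1]}'>/dev/null;python3 s.py
python3 -m handwheel '{"xyz":[[0,-0.001,0],[0,0,0]],"delta_rot":[[0,0,0],[0,0,0]],"fingers":[1,1]}'>/dev/null;python3 s.py
```

```text
t 39.50 bay xyz -0.1 -92.4 93.2  F bay -0.1 0.9 -0.0
   alpha 0.11  Ft -0.9  tipz 110.1 (want TCP z 91.1)
t 39.70 bay xyz -0.1 -90.9 92.2  F bay 0.6 -1.1 0.2
   alpha 0.09  Ft 1.1  tipz 110.2 (want TCP z 91.2)
t 39.90 bay xyz 0.0 -89.9 92.4  F bay -0.0 -1.1 -0.3
   alpha 0.07  Ft 1.1  tipz 110.3 (want TCP z 91.3)
t 40.10 bay xyz 0.0 -88.9 92.4  F bay 0.1 0.6 0.0
   alpha 0.06  Ft -0.6  tipz 110.4 (want TCP z 91.4)
```

```bash
python3 -m handwheel '{"xyz":[[0,-0.001,0],[0,0,0]],"delta_rot":[[0,0,0],[0,0,0]],"fingers":[1,1]}'>/dev/null;python3 s.py
python3 -m handwheel '{"xyz":[[0,-0.001,0],[0,0,0]],"delta_rot":[[0,0,0],[0,0,0]],"fingers":[1,1]}'>/dev/null;python3 s.py
python3 -m handwheel '{"xyz":[[0,-0.0007,0],[0,0,0]],"delta_rot":[[0,0,0],[0,0,0]],"fingers":[1,1]}'>/dev/null;python3 s.py
```

```text
t 40.30 bay xyz 0.1 -88.5 92.4  F bay 0.1 -3.8 -0.1
   alpha 0.05  Ft 3.8  tipz 110.4 (want TCP z 91.4)
t 40.50 bay xyz 0.1 -88.0 92.5  F bay -0.3 -6.6 0.8
   alpha 0.04  Ft 6.6  tipz 110.4 (want TCP z 91.4)
t 40.70 bay xyz 0.1 -87.5 92.5  F bay -0.8 -7.6 0.8
   alpha 0.04  Ft 7.6  tipz 110.5 (want TCP z 91.5)
```

```bash
python3 -m handwheel '{"xyz":[[0,-0.001,0],[0,0,0]],"delta_rot":[[0,0,0],[0,0,0]],"fingers":[1,1]}'>/dev/null;python3 s.py
python3 -m handwheel '{"xyz":[[0,-0.001,0],[0,0,0]],"delta_rot":[[0,0,0],[0,0,0]],"fingers":[1,1]}'>/dev/null;python3 s.py
python3 -m handwheel '{"xyz":[[0,-0.0006,0],[0,0,0]],"delta_rot":[[0,0,0],[0,0,0]],"fingers":[1,1]}'>/dev/null;python3 s.py
```

```text
t 40.90 bay xyz 0.1 -86.8 92.6  F bay -1.7 -10.0 1.0
   alpha 0.03  Ft 10.0  tipz 110.5 (want TCP z 91.5)
t 41.10 bay xyz 0.2 -86.0 92.7  F bay -1.2 -10.8 2.5
   alpha 0.02  Ft 10.8  tipz 110.5 (want TCP z 91.5)
t 41.30 bay xyz 0.2 -85.7 92.8  F bay -1.4 -12.0 2.3
   alpha 0.01  Ft 12.0  tipz 110.5 (want TCP z 91.5)
```

```bash
python3 -m handwheel '{"xyz":[[0,0.002,0],[0,0.004,0],[0,0.012,0],[0,0,-0.04],[0,0,-0.04]],"delta_rot":[[0,0,0],[0,0,0],[0,0,0],[0,0,0],[0,0,0]],"fingers":[1,1,1,1,1]}'>/dev/null
python3 -m handwheel '{"xyz":[[0,-0.04,-0.03],[0,-0.045,0],[0,-0.045,0],[0,-0.043,0],[0,0,0]],"delta_rot":[[0,0,0],[0,0,0],[0,0,0],[0,0,0],[0,0,0]],"fingers":[1,1,1,1,1]}'>/dev/null
python3 -m handwheel '{"xyz":[[0,0,0],[0,0,0],[0,0,0]],"delta_rot":[[0,0,0],[0,0,0],[0,0,0]],"fingers":[1,1,1]}'>/dev/null;python3 s.py
python3 chk.py 19 2>/dev/null
```

```text
t 42.60 bay xyz 0.2 69.9 202.3  F bay -0.1 0.1 0.3
   alpha -0.23  Ft 0.2  tipz 108.7 (want TCP z 89.7)
wrist19 36 [ -0.584 106.964] [np.float64(nan), np.float64(nan), np.float64(nan), np.float64(85.4)]
 lever 1 263 [-1.000e-01  7.910e+01  1.129e+02]
 lever -1 141 [  0.7 -70.2 114.3]
scene19 118 [-6.0000e-03  8.5125e+01] [np.float64(84.7), np.float64(85.3), np.float64(85.9), np.float64(85.8)]
 lever 1 46 [ -1.4  79.3 110.5]
 lever -1 37 [ -1.2 -69.9 110.8]
side19 73 [1.8000e-02 8.3241e+01] [np.float64(82.9), np.float64(83.5), np.float64(83.6), np.float64(83.8)]
 lever 1 20 [  1.5  71.8 110.4]
 lever -1 28 [  2.  -76.6 109.6]
```

View pics/scene19b.png

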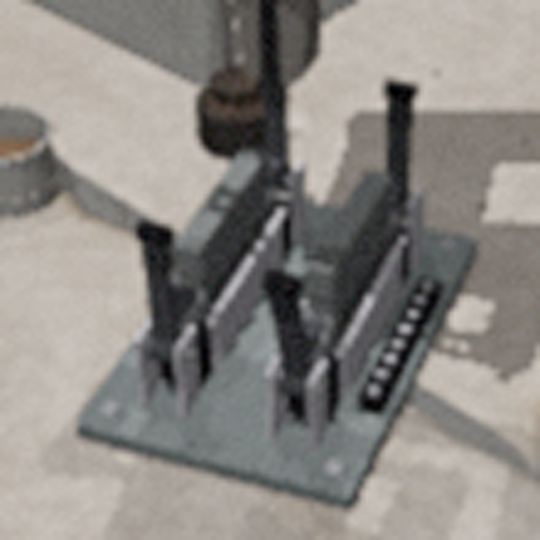

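```bash
python3 -c "
from cell import ticket,bot
print(bot.read_state()['t'],ticket.sign_off())"
```

```text
the job is handed in; nothing more can be done
42.75 None
```

The logger module is in the empty bay with both levers closed on it, and I handed the job in at 42.75 s. The robot was clear of everything by then.

- **Placing:** I lowered the module until the plungers took its weight, then let go. Side forces stayed around 1 N.
- **Levers:** I closed the left lever to about 13 N, then the right to about 12 N. Both showed a clear climb once their end was home. Pushing the right end down let the left lever spring back about 5 mm, so I pressed each lever once more, to about 12 N. The left one stiffened as soon as I touched it.
- **Last checks:** The module is level and about 5 mm lower than when it rested on the plungers. Its top is at roughly 85 mm in the scene camera and 83.5 mm in the side camera. After the final press on the right lever, the left grip moved back out about 0.5 mm. That is close to measurement noise, so I left it.

Two things disagreed with the description:
- **Fingertips:** In the depth images the closed fingertips ended about 11 mm behind the TCP, not ahead of it. My first approach to the left lever passed over the grip without touching it.
- **Push force:** On the way down the left lever took about 4–5 N, a little under the stated 5–8 N.

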